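Fetch the leaf specimens from the back of the bench tray

TASK

The clear-lidded box of leaf specimens sits at the back of the blue bench tray, behind the amber bottle and the red carton of glass slides with the little yellow cover-glass box on it: stand those three side by side on the dark blue mat, each on the mat itself, then put the specimen box flat on the middle of the light plate. After that put the three back in the tray just where and as they stood, the heavy slide carton underneath and the light cover-glass box on top of it. Set everything down rather than drop it, keep the bottle and the specimen box upright, and leave the white dropper bottle, the purple vial and the beaker alone.

Things in the scene. Friction and masses are not known exactly. Their poses are not given: they have to be found in the camera images.
- tray: Pale blue bench tray, fixed, 206 (its x) x 169 (its y) mm; walls 28 high, 3 thick, floor 3 thick. Origin: underside centre, on the bench; x to the tray's back (away from the robot). A wall at y = +24 mm parts the long compartment (inside 104 wide, centred at y = -29.5, x = -100 to 100) from three small pockets on its left. In it, front to back about 10 mm apart: bottle, carton, specimen box.
- mat: Dark blue flat mat, fixed, 200 (its x) x 170 (its y) x 3 mm, empty at the start: the side area. Origin: centre of its underside, on the bench top; its upper face is at z = 3 mm.
- light_plate: Square flat light plate, fixed, 150 x 150 mm, aluminium frame with a white luminous panel of 124 x 124 mm, empty at the start. Origin: centre of its underside, on the bench top; the panel's upper face is at z = 14 mm.
- amber_bottle: Amber glass bottle, white label, black cap, upright, 110 g, 80 mm tall; body 38 mm in diameter up to 52 mm, then a shoulder, cap 27 mm in diameter from 60 to 80 mm. Origin: underside centre. Yaw means nothing. It stands on the tray floor at the front of the long compartment, 14 mm or more from the side walls, close before the carton.
- slide_box: Red carton with white band, full of glass slides, 250 g (the heavy box): 30 (its x) x 80 (its y) x 56 mm high. Origin: underside centre, z up. It stands across the middle of the long compartment on the tray floor, its x nearly along the tray's x, and goes back the same way round.
- cover_box: Small yellow plastic box of cover glasses with a paper label on its lid, about 25 g (the light box): 28 (its x) x 55 (its y) x 18 mm high. Origin: centre of its underside, z up. It lies on top of the slide carton, its x nearly along the carton's x.
- specimen_box: Flat closed specimen box, white base, clear lid, three green leaf cuttings inside, 70 g: 50 (its x) x 90 (its y) x 24 mm high. Origin: underside centre, z up. It lies across the back of the long compartment on the tray floor, x nearly along the tray's x, about 27 mm clear of the back wall and 7 mm of the side walls: grasp it across its 50 mm.
- dropper_bottle: Bystander: white plastic dropper bottle with a pointed nozzle, 30 mm in diameter, 82 mm tall, loose, in the front pocket of the tray. Origin: centre of its underside. Must not be disturbed.
- stain_vial: Bystander: purple vial with a white cap, 26 mm in diameter, 42 mm tall, loose, in the middle pocket of the tray. Origin: centre of its underside. Must not be disturbed.
- beaker: Bystander: small glass beaker with green water weed, 54 mm in diameter, 64 mm tall, loose, on the bench beyond the work places. Origin: centre of its underside. Must not be disturbed.

How it is judged (in metres and radians):
On the way, in this order (a step that is already met when the one before it is completed fails the run):
1. bottle, slide carton and cover-glass box all stand on the mat, let go, and the specimen box has not been moved (x of amber_bottle in the frame of mat between -0.1 and 0.1 m and y of amber_bottle in the frame of mat between -0.085 and 0.085 m and z of each of amber_bottle, slide_box, cover_box in the frame of mat below 0.012 m and linear speed of each of amber_bottle, slide_box, cover_box below 0.02 m/s and angle between each of amber_bottle, slide_box, cover_box's own z axis and vertical below 0.15 rad and contact force between each of amber_bottle, slide_box, cover_box and the fingers below 0.05 N and x of slide_box in the frame of mat between -0.1 and 0.1 m and y of slide_box in the frame of mat between -0.085 and 0.085 m and x of cover_box in the frame of mat between -0.1 and 0.1 m and y of cover_box in the frame of mat between -0.085 and 0.085 m and distance of specimen_box from where it was at the start of the episode below 0.025 m), for 0.2 s.
2. the specimen box lies on the middle of the light plate while the other three still stand on the mat (horizontal distance between specimen_box and light_plate below 0.015 m and z of specimen_box in the frame of light_plate below 0.019 m and angle between specimen_box's own z axis and vertical below 0.1 rad and linear speed of each of specimen_box, amber_bottle, slide_box, cover_box below 0.02 m/s and contact force between each of specimen_box, amber_bottle, slide_box, cover_box and the fingers below 0.05 N and x of amber_bottle in the frame of mat between -0.1 and 0.1 m and y of amber_bottle in the frame of mat between -0.085 and 0.085 m and z of each of amber_bottle, slide_box, cover_box in the frame of mat below 0.012 m and angle between each of amber_bottle, slide_box, cover_box's own z axis and vertical below 0.15 rad and x of slide_box in the frame of mat between -0.1 and 0.1 m and y of slide_box in the frame of mat between -0.085 and 0.085 m and x of cover_box in the frame of mat between -0.1 and 0.1 m and y of cover_box in the frame of mat between -0.085 and 0.085 m), for 0.2 s.
At the end, for the whole second after the job is handed in: Specimen box flat on the light plate within 15 mm of its centre; bottle, carton and cover-glass box each within 12 mm of their start, upright, carton square across the compartment (0.2 rad), cover-glass box on the carton along it (0.3 rad); all let go and at rest (horizontal distance between specimen_box and light_plate below 0.015 m and z of specimen_box in the frame of light_plate below 0.019 m and angle between each of specimen_box, amber_bottle, slide_box, cover_box's own z axis and vertical below 0.1 rad and linear speed of each of specimen_box, amber_bottle, slide_box, cover_box below 0.02 m/s and contact force between each of specimen_box, amber_bottle, slide_box, cover_box and the fingers below 0.05 N and distance of each of amber_bottle, slide_box, cover_box from where it was at the start of the episode below 0.012 m and angular speed of each of amber_bottle, slide_box, cover_box below 0.2 rad/s and angle between the x axis of slide_box and the x axis of tray, either way round below 0.2 rad and angle between the x axis of cover_box and the x axis of slide_box, either way round below 0.3 rad and z of cover_box in the frame of slide_box above 0.05 m and horizontal distance between cover_box and slide_box below 0.018 m); the robot touches nothing.
It fails at once if dropper bottle moved by more than 15 mm (distance of dropper_bottle from where it was at the start of the episode above 0.015 m).
It fails at once if stain vial moved by more than 15 mm (distance of stain_vial from where it was at the start of the episode above 0.015 m).
It fails at once if beaker moved by more than 15 mm (distance of beaker from where it was at the start of the episode above 0.015 m).
It fails at once if the bottle or the specimen box is tipped by more than 0.6 rad (angle between any of amber_bottle, specimen_box's own z axis and vertical above 0.6 rad).
It fails at once if one of the four things is dropped (falls faster than 0.6 m/s out of the fingers, a drop of about 20 mm) ((linear speed of amber_bottle above 0.6 m/s and contact force between amber_bottle and the fingers below 0.02 N) or (linear speed of slide_box above 0.6 m/s and contact force between slide_box and the fingers below 0.02 N) or (linear speed of cover_box above 0.6 m/s and contact force between cover_box and the fingers below 0.02 N) or (linear speed of specimen_box above 0.6 m/s and contact force between specimen_box and the fingers below 0.02 N)).
It also fails if it takes over 144 s, if anything falls off the work surface, if the arm or the gripper's body presses on something with over 40 N, if the wrist force passes 120 N, or if a joint passes its speed limit or range.

ROBOT

A 7-joint arm with a two-finger parallel gripper is mounted at the origin on the work surface. World frame = base frame: x ahead of the robot, y to its left, z up, the work surface at z = 0. Lengths are in mm, angles in rad, forces in N, time in s.
With the tool pointing down it reaches from about 400 to 875 mm from the base axis. Payload 4.4 kg.
Tool frame: the origin (TCP) lies between the finger pads; the fingertips stand 17 mm ahead of it and the grasp point (between the pads) lies 2 mm behind it; z points along the fingers, y is the line along which they close (so a half turn about z gives the same grasp; the last joint's range is limited). The gripper opens to 85 mm and grips with 20 to 120 N. Pads are 22 mm wide; open, the fingers measure 114 mm over their backs; the gripper's body (76 mm by 85 mm) begins 54 mm behind the grasp point. The pads swing forward as they close: fully open they stand 13 mm farther back than shut.
Start: joints at [1.228, 0.628, 0.038, 1.517, -0.027, 0.996, -0.02], TCP at [177.658, -625.264, 248.313] pointing down, gripper open.
Joint ranges: [-3.06, 3.06], [-0.37, 2.12], [-1.25, 1.32], [0.18, 2.47], [-1.1, 4.24], [0.23, 1.98], [-2.94, 2.94]. Speed limits (rad/s): [2.57, 2.57, 3.14, 3.14, 3.14, 3.14, 3.14].

INTERFACE

Orientations are given as a rotation vector (axis times angle).
In Python, from cell import monitor, eyes, arm gives the robot as it stands.
- The arm moves only by the tool drive_tool, never from a script. Its argument "deltas" is a list of rows, each an object with "offset": the shift along the world's x, y, z in m, a list of three; "rot": the turn, a rotation vector about the world's x, y, z in rad, a list of three. A call has exactly 10 rows; each row shifts and turns the commanded pose from where the row before left it; what a row does not reach is not made up. A row lasts 1/10 s, in which the tool goes at most 50 mm and 8.59 degrees, less where a joint would pass 70% of its speed; a pose out of reach is approached as far as the arm can. A call is refused whole if a number of a shift passes 0.05 or a number of a turn 0.15, either way. A call with a gripper value outside its range is refused whole. "jaw" is the opening, from -1 (shut) to 1 (fully open), set as the call begins (left out, the last holds). The fingers move at their own pace and stop on an object; "force" is the grip in N (left out, the last holds). Time passes only in rows, so rows that do not move let the fingers close, or fill a call up. It gives the time, the measured TCP pose, the force, the opening and the grip force at its end, in the units of the state.
- monitor.get_obs(): the state, without advancing time (a new reading comes with each control period).
- eyes.snapshot(name): name is "scene" or "top" or "wrist"; returns (picture, depth): 400x640x3 uint8, blue, green, red; 400x640 float32, mm along the optical axis (not along the pixel's ray), 0 where there is no reading.
- eyes.get_calibration(name): a dict with "vertical_fov" (degrees; the focal length in pixels is half the picture's height over the tangent of half this angle, whatever the lens; pixels are square), "cx", "cy" (the principal point, pixels), "world_from_camera" (4x4, takes a point from camera to world coordinates). Camera axes: x right, y down, z forward; pixel columns grow to the right and rows downward; lengths in mm; the calibration is good to about 2 mm. A picture is of the moment at which its call begins: read the wrist's pose just before it. get_calibration takes no time and is no camera call; for the wrist camera it gives the pose at the moment of the call.
- arm.sign_off(): hands the job in; it is judged then, once.
Trained networks look in the newest picture that a camera, given by its name, has taken for a name from the list of things; names that differ only in an ending like _2 or _b are one class to them, and where a whole thing is asked for, a point or a joint stands for the part that bears it (a point fixed in the world has none). Each returns a list of dicts, best first, with "p" (0 to 1); they miss things now and then, are a little off and sometimes report something else, mostly with a low value. They report only what shows in the picture. A call takes as long as a camera call.
- eyes.masks_of(camera, name): "pixels" (400x640 bool, what is visible of it) and "extent" ([centre column, centre row, width, height] in pixels, round what is visible of it).
The state is a dict: "time_s": time; "qpos": joint angles; "qvel": joint speeds; "joint_efforts": joint torques, N m; "tool_pos": TCP position; "ee_rot": TCP orientation; "wrist_force": force on the tool from outside, world axes, zero at the start; "torque": the same for the moment, N m; "gripper_width": opening from 0.0 (shut) to 1.0 (fully open); "grip_force": force on a finger pad.
Only numpy, scipy, OpenCV 4.12 (cv2) and the standard library are available. Lean on these libraries where they do the work, as an engineer would, in place of code of your own. Each camera call takes 0.05 s, during which the arm holds its last target. There are 200 camera calls.

## Working session

There is one attempt and no reset: what is moved stays moved. The work goes in short steps, Python scripts to look and compute and a tool call to move; the robot and the scene stay as the last step left them, time stands still between calls to the robot, and variables do not carry over. Pictures are saved under pics/ and viewed, at most 14 in all, crops included, and the job is handed in when it is done.

Besides the shell and the picture viewer there is one more tool, called after "Call:" in YAML: its name, and indented under it one key for each argument. drive_tool: Moves the arm, as the interface text tells. Its arguments: {"type":"object","properties":{"deltas":{"type":"array","items":{"type":"object","properties":{"offset":{"type":"array","items":{"type":"number"}},"rot":{"type":"array","items":{"type":"number"}}}}},"jaw":{"type":"number"},"force":{"type":"number"}},"required":["deltas"]}

```bash
ls; mkdir -p pics; python3 - <<'E'
from cell import monitor, eyes, arm
import cv2,numpy as np
o=monitor.get_obs(); print(o)
for n in("scene","top"):
    p,d=eyes.snapshot(n); cv2.imwrite(f"pics/{n}0.png",p); np.save(f"pics/{n}0.npy",d)
    print(n,eyes.get_calibration(n))
E
```

```text
pics
{'time_s': 0.0, 'qpos': array([ 1.2282027 ,  0.62932656,  0.03841276,  1.51838529, -0.02704286,
        0.9963028 , -0.01998401]), 'qvel': array([-0.00012277,  0.00124142, -0.00038655, -0.00046095,  0.00044423,
       -0.00104245,  0.00046382]), 'joint_efforts': array([-5.32327140e-04, -5.63407159e+01,  1.22590106e+00, -1.93443704e+01,
        1.10531109e-02,  1.05035794e-02,  4.58743921e-05]), 'tool_pos': array([ 177.5181357 , -624.66317179,  247.3956706 ]), 'ee_rot': array([-3.10967733e+00, -4.33163543e-01,  3.68351699e-04]), 'wrist_force': array([ 0.12497356,  0.34704669, -1.10857263]), 'torque': array([0.00089818, 0.02055368, 0.01097115]), 'grip_force': 0.0, 'gripper_width': 1.0026225576562982}
scene {'vertical_fov': 56.70365041943657, 'cx': 323.6065251011754, 'cy': 195.44104256527936, 'world_from_camera': array([[ 7.11286513e-01,  4.74414254e-01, -5.18654617e-01,
         1.05464056e+03],
       [ 7.02618102e-01, -5.00855807e-01,  5.05441651e-01,
        -4.23445587e+02],
       [-1.99824523e-02, -7.23929953e-01, -6.89584023e-01,
         6.63449396e+02],
       [ 0.00000000e+00,  0.00000000e+00,  0.00000000e+00,
         1.00000000e+00]])}
top {'vertical_fov': 47.297285103295025, 'cx': 321.05400178834793, 'cy': 203.30372390842865, 'world_from_camera': array([[-1.72762326e-02, -9.80082397e-01,  1.97838384e-01,
         3.94268971e+02],
       [-9.99793589e-01,  1.90495367e-02,  7.06358891e-03,
         3.17579451e+00],
       [-1.06916287e-02, -1.97675516e-01, -9.80209202e-01,
         1.06140958e+03],
       [ 0.00000000e+00,  0.00000000e+00,  0.00000000e+00,
         1.00000000e+00]])}
```

View pics/top0.png

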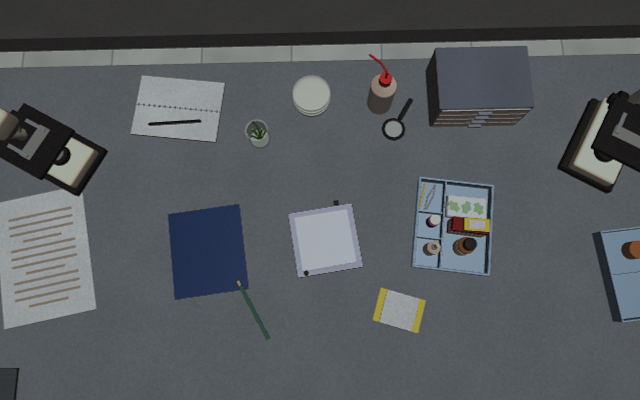

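View pics/scene0.png

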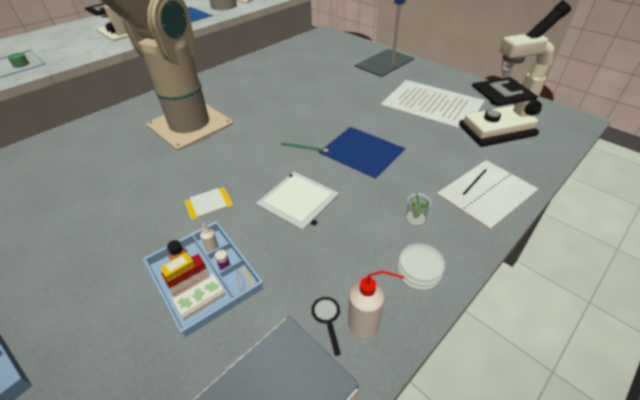

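The top view shows the tray at (454,226), plate at (325,241), mat at (208,252) and beaker at (258,132). In the tray the bottle is at (465,245), the carton with the yellow box at (470,226), and the specimen box at (467,207). The scene view agrees.

```bash
cat > h.py <<'E'
from cell import monitor, eyes, arm
import cv2,numpy as np
def cloud(name,d):
    c=eyes.get_calibration(name); f=200/np.tan(np.radians(c["vertical_fov"]/2))
    v,u=np.mgrid[:400,:640]
    P=np.stack([(u-c["cx"])/f*d,(v-c["cy"])/f*d,d],-1)
    T=c["world_from_camera"]; return P@T[:3,:3].T+T[:3,3]
def rect(P,m,zlo,zhi):
    q=P[m&(P[...,2]>zlo)&(P[...,2]<zhi)]
    if len(q)<8: return None
    (cx,cy),(w,h),a=cv2.minAreaRect(q[:,:2].astype(np.float32))
    # yaw of box's short side (x) relative to world x in (-90,90]
    ang=a if w<h else a+90
    ang=(ang+90)%180-90
    return dict(c=(round(cx,1),round(cy,1)),size=(round(min(w,h),1),round(max(w,h),1)),yaw=round(float(ang),1),z=np.round(np.percentile(q[:,2],[10,50,90]),1),n=len(q))
def best(cam,name,pmin=.0):
    r=eyes.masks_of(cam,name); return (r[0]["pixels"].astype(bool),r[0]["p"]) if r else (None,0)
E
python3 - <<'E'
from h import *
p,d=eyes.snapshot("top"); P=cloud("top",d)
for n,lo,hi in [("tray",20,40),("mat",-5,12),("light_plate",5,22),("amber_bottle",70,95),("slide_box",50,68),("cover_box",68,90),("specimen_box",18,36),("dropper_bottle",40,95),("stain_vial",35,55),("beaker",5,80)]:
    m,pp=best("top",n)
    print(n,pp, None if m is None else rect(P,m&(d>0),lo,hi))
E
```

```text
tray 0.86 {'c': (547.3, -291.1), 'size': (176.0, 213.0), 'yaw': 82.3, 'z': array([22.9, 28. , 31. ]), 'n': 1234}
mat 0.74 {'c': (501.9, 277.3), 'size': (172.3, 201.9), 'yaw': -82.7, 'z': array([0.6, 3.1, 5.6]), 'n': 6215}
light_plate 0.68 {'c': (527.2, 3.9), 'size': (150.0, 163.2), 'yaw': -81.4, 'z': array([10.7, 13.6, 16.3]), 'n': 4218}
amber_bottle 0.77 {'c': (497.2, -308.2), 'size': (25.0, 25.5), 'yaw': -3.9, 'z': array([78.4, 82.8, 85.4]), 'n': 136}
slide_box 0.74 {'c': (541.0, -318.4), 'size': (30.1, 77.6), 'yaw': -8.2, 'z': array([54. , 58.6, 61.2]), 'n': 169}
cover_box 0.73 {'c': (539.8, -327.1), 'size': (29.1, 54.5), 'yaw': -5.3, 'z': array([73.9, 77.1, 79.5]), 'n': 346}
specimen_box 0.97 {'c': (589.4, -325.8), 'size': (50.2, 91.1), 'yaw': -5.8, 'z': array([24.5, 27.1, 29.6]), 'n': 833}
dropper_bottle 0.46 {'c': (494.3, -235.7), 'size': (27.4, 28.4), 'yaw': -23.7, 'z': array([51.1, 57.5, 68.8]), 'n': 153}
stain_vial 0.67 {'c': (556.4, -244.8), 'size': (21.0, 22.9), 'yaw': -11.5, 'z': array([41.2, 44.9, 47.5]), 'n': 91}
beaker 0.92 {'c': (772.1, 156.6), 'size': (49.1, 51.8), 'yaw': -88.7, 'z': array([14.9, 41.3, 59.7]), 'n': 472}
```

Call:
drive_tool:
  deltas:
    - {"offset": [0.035, 0.03, 0.005], "rot": [0, 0, -0.04]}
    - {"offset": [0.035, 0.03, 0.005], "rot": [0, 0, -0.04]}
    - {"offset": [0.035, 0.03, 0.005], "rot": [0, 0, -0.04]}
    - {"offset": [0.035, 0.03, 0.005], "rot": [0, 0, -0.04]}
    - {"offset": [0.035, 0.03, 0.005], "rot": [0, 0, -0.04]}
    - {"offset": [0.035, 0.03, 0.005], "rot": [0, 0, -0.04]}
    - {"offset": [0.035, 0.03, 0.005], "rot": [0, 0, -0.04]}
    - {"offset": [0.035, 0.03, 0.005], "rot": [0, 0, -0.04]}
    - {"offset": [0.035, 0.03, 0.005], "rot": [0, 0, -0.04]}
    - {"offset": [0.02, 0.02, 0.0], "rot": [0, 0, -0.04]}
  jaw: 0.4

```text
time_s: 1.65
tool_pos: [516.5, -331.7, 294.1]
ee_rot: [-3.135, 0.189, -0.005]
wrist_force: [0.6, -0.1, -0.8]
gripper_width: 0.701
grip_force: 0.0
```

```bash
cat > wr.py <<'E'
from h import *
import sys
def see(names):
    p,d=eyes.snapshot("wrist"); P=cloud("wrist",d)
    print(monitor.get_obs()["tool_pos"].round(1))
    for n,lo,hi in names:
        m,pp=best("wrist",n)
        print(n,pp, None if m is None else rect(P,m&(d>0),lo,hi))
    return p,d,P
E
python3 - <<'E'
from wr import *
p,d,P=see([("tray",24,34),("amber_bottle",74,90),("slide_box",52,66),("cover_box",70,84),("specimen_box",18,32),("dropper_bottle",40,95),("stain_vial",35,55)])
cv2.imwrite("pics/w1.png",p)
c=eyes.get_calibration("wrist");print(c["world_from_camera"].round(2))
E
```

```text
[ 519.8 -327.3  293.5]
tray 0.79 {'c': (551.6, -285.8), 'size': (174.7, 212.3), 'yaw': 82.3, 'z': array([25.1, 26.5, 27.9]), 'n': 3528}
amber_bottle 0.92 {'c': (503.2, -304.6), 'size': (25.5, 25.6), 'yaw': -10.7, 'z': array([79.8, 80.9, 81.9]), 'n': 457}
slide_box 0.69 {'c': (548.2, -316.3), 'size': (28.1, 77.9), 'yaw': -5.9, 'z': array([56. , 57.1, 58. ]), 'n': 521}
cover_box 0.94 {'c': (544.5, -323.1), 'size': (28.2, 55.0), 'yaw': -4.6, 'z': array([74.2, 75.3, 76.3]), 'n': 1322}
specimen_box 0.6 {'c': (593.9, -320.6), 'size': (48.1, 88.7), 'yaw': -6.7, 'z': array([24.2, 25.2, 26.2]), 'n': 3092}
dropper_bottle 0.61 {'c': (500.3, -232.3), 'size': (27.6, 28.1), 'yaw': -8.6, 'z': array([47.6, 55.2, 69. ]), 'n': 510}
stain_vial 0.62 {'c': (563.3, -241.0), 'size': (21.7, 23.1), 'yaw': -21.4, 'z': array([42. , 43.4, 44.4]), 'n': 333}
[[-1.3000e-01 -9.5000e-01 -2.8000e-01  5.8118e+02]
 [-9.9000e-01  1.2000e-01  3.0000e-02 -3.4668e+02]
 [ 0.0000e+00  2.8000e-01 -9.6000e-01  4.1774e+02]
 [ 0.0000e+00  0.0000e+00  0.0000e+00  1.0000e+00]]
```

View pics/w1.png

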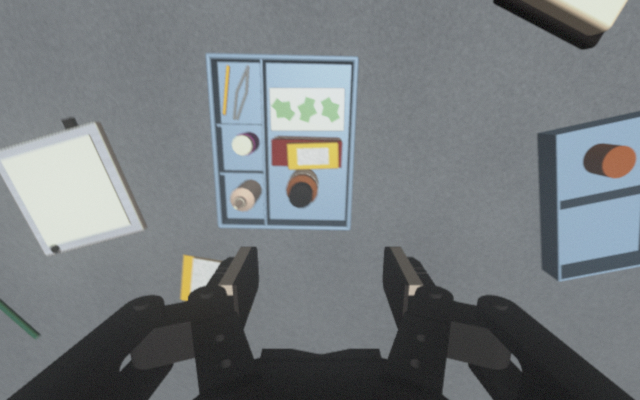

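The tray sits upright in the wrist view. The bottle cap is at (300,193), the yellow box at (313,155), the specimen box at (307,108) and the dropper at (246,195). The positions match the top view after correcting for about 4 mm of arm motion during the picture. I'll start with the bottle.

Call:
drive_tool:
  deltas:
    - {"offset": [-0.01, 0.009, -0.02]}
    - {"offset": [-0.01, 0.009, -0.03]}
    - {"offset": [0, 0, -0.03]}
    - {"offset": [0, 0, -0.03]}
    - {"offset": [0, 0, -0.03]}
    - {"offset": [0, 0, -0.03]}
    - {"offset": [0, 0, -0.025]}
    - {"offset": [0, 0, -0.025]}
    - {"offset": [0, 0, -0.01]}
    - {"offset": [0, 0, 0]}

```text
invalid input at $.deltas[0]: expected keys offset, rot
```

Call:
drive_tool:
  deltas:
    - {"offset": [-0.01, 0.009, -0.02], "rot": [0, 0, 0]}
    - {"offset": [-0.01, 0.009, -0.03], "rot": [0, 0, 0]}
    - {"offset": [0, 0, -0.03], "rot": [0, 0, 0]}
    - {"offset": [0, 0, -0.03], "rot": [0, 0, 0]}
    - {"offset": [0, 0, -0.03], "rot": [0, 0, 0]}
    - {"offset": [0, 0, -0.03], "rot": [0, 0, 0]}
    - {"offset": [0, 0, -0.025], "rot": [0, 0, 0]}
    - {"offset": [0, 0, -0.025], "rot": [0, 0, 0]}
    - {"offset": [0, 0, -0.01], "rot": [0, 0, 0]}
    - {"offset": [0, 0, 0], "rot": [0, 0, 0]}

```text
time_s: 3.05
tool_pos: [491.4, -317.6, 62.2]
ee_rot: [-3.135, 0.195, 0.004]
wrist_force: [-0.6, 0.6, 0.2]
gripper_width: 0.7
grip_force: 0.0
```

```bash
python3 -c "
from h import *
o=monitor.get_obs();print(o['tool_pos'],o['ee_rot'],abs(o['qvel']).max(),o['qpos'].round(2))
p,d=eyes.snapshot('wrist');o=monitor.get_obs();print(o['tool_pos'],abs(o['qvel']).max())
cv2.imwrite('pics/w2.png',p)"
```

```text
[ 491.35217755 -317.57153645   62.19864455] [-3.13453625  0.19542674  0.00378549] 0.0391008552215695 [ 0.47  0.8   0.08  1.84 -0.12  0.51 -1.06]
[ 492.23060106 -317.93781071   63.36658219] 0.02904594921779668
```

View pics/w2.png

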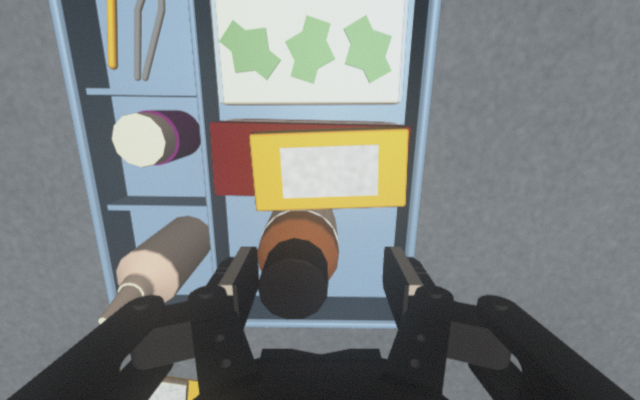

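The fingers straddle the bottle off centre. The gap midpoint is near column 320 and the cap is near 294, so I need about 8 mm in +y, plus 8 mm in x.

Call:
drive_tool:
  deltas:
    - {"offset": [0.004, 0.005, 0], "rot": [0, 0, 0]}
    - {"offset": [0.004, 0.004, 0], "rot": [0, 0, 0]}
    - {"offset": [0, 0, -0.005], "rot": [0, 0, 0]}
    - {"offset": [0, 0, -0.005], "rot": [0, 0, 0]}
    - {"offset": [0, 0, 0], "rot": [0, 0, 0]}
    - {"offset": [0, 0, 0], "rot": [0, 0, 0]}
    - {"offset": [0, 0, 0], "rot": [0, 0, 0]}
    - {"offset": [0, 0, 0], "rot": [0, 0, 0]}
    - {"offset": [0, 0, 0], "rot": [0, 0, 0]}
    - {"offset": [0, 0, 0], "rot": [0, 0, 0]}

```text
time_s: 4.1
tool_pos: [500.7, -308.3, 53.4]
ee_rot: [3.136, -0.194, 0.0]
wrist_force: [-0.2, 0.3, 0.1]
gripper_width: 0.698
grip_force: 0.0
```

Call:
drive_tool:
  deltas:
    - {"offset": [0, 0, 0], "rot": [0, 0, 0]}
    - {"offset": [0, 0, 0], "rot": [0, 0, 0]}
    - {"offset": [0, 0, 0], "rot": [0, 0, 0]}
    - {"offset": [0, 0, 0], "rot": [0, 0, 0]}
    - {"offset": [0, 0, 0], "rot": [0, 0, 0]}
    - {"offset": [0, 0, 0], "rot": [0, 0, 0]}
    - {"offset": [0, 0, 0], "rot": [0, 0, 0]}
    - {"offset": [0, 0, 0], "rot": [0, 0, 0]}
    - {"offset": [0, 0, 0], "rot": [0, 0, 0]}
    - {"offset": [0, 0, 0], "rot": [0, 0, 0]}
  jaw: -1
  force: 30

```text
time_s: 5.1
tool_pos: [500.7, -308.2, 53.6]
ee_rot: [-3.136, 0.193, -0.0]
wrist_force: [-1.0, 0.4, 5.4]
gripper_width: 0.43
grip_force: 30.4
```

Call:
drive_tool:
  deltas:
    - {"offset": [0, 0, 0.01], "rot": [0, 0, 0]}
    - {"offset": [0, 0, 0.03], "rot": [0, 0, 0]}
    - {"offset": [0, 0, 0.04], "rot": [0, 0, 0]}
    - {"offset": [0, 0, 0.03], "rot": [0, 0, 0]}
    - {"offset": [0, 0, 0.01], "rot": [0, 0, 0]}
    - {"offset": [0, 0.01, 0], "rot": [0, 0, 0]}
    - {"offset": [-0.005, 0.03, 0], "rot": [0, 0, 0]}
    - {"offset": [-0.005, 0.04, 0], "rot": [0, 0, 0]}
    - {"offset": [-0.005, 0.04, 0], "rot": [0, 0, 0]}
    - {"offset": [-0.005, 0.04, 0], "rot": [0, 0, 0]}

```text
time_s: 6.1
tool_pos: [478.7, -145.6, 171.4]
ee_rot: [-3.134, 0.193, 0.006]
wrist_force: [0.7, 1.1, -1.4]
gripper_width: 0.431
grip_force: 30.5
```

Call:
drive_tool:
  deltas:
    - {"offset": [-0.005, 0.045, 0], "rot": [0, 0, 0]}
    - {"offset": [-0.005, 0.045, 0], "rot": [0, 0, 0]}
    - {"offset": [-0.005, 0.045, 0], "rot": [0, 0, 0]}
    - {"offset": [-0.005, 0.045, 0], "rot": [0, 0, 0]}
    - {"offset": [-0.005, 0.045, 0], "rot": [0, 0, 0]}
    - {"offset": [-0.005, 0.045, 0], "rot": [0, 0, 0]}
    - {"offset": [-0.005, 0.045, 0], "rot": [0, 0, 0]}
    - {"offset": [0, 0.045, 0], "rot": [0, 0, 0]}
    - {"offset": [0, 0.03, 0], "rot": [0, 0, 0]}
    - {"offset": [0, 0.02, 0], "rot": [0, 0, 0]}

```text
time_s: 7.1
tool_pos: [443.1, 264.9, 171.3]
ee_rot: [3.135, -0.186, -0.005]
wrist_force: [-0.6, -0.4, -1.4]
gripper_width: 0.434
grip_force: 30.5
```

Call:
drive_tool:
  deltas:
    - {"offset": [0, 0, -0.01], "rot": [0, 0, 0]}
    - {"offset": [0, 0, -0.025], "rot": [0, 0, 0]}
    - {"offset": [0, 0, -0.03], "rot": [0, 0, 0]}
    - {"offset": [0, 0, -0.025], "rot": [0, 0, 0]}
    - {"offset": [0, 0, -0.015], "rot": [0, 0, 0]}
    - {"offset": [0, 0, -0.005], "rot": [0, 0, 0]}
    - {"offset": [0, 0, 0], "rot": [0, 0, 0]}
    - {"offset": [0, 0, 0], "rot": [0, 0, 0]}
    - {"offset": [0, 0, 0], "rot": [0, 0, 0]}
    - {"offset": [0, 0, 0], "rot": [0, 0, 0]}

```text
time_s: 8.1
tool_pos: [446.1, 262.0, 64.1]
ee_rot: [-3.135, 0.193, -0.002]
wrist_force: [-0.5, 0.0, -2.0]
gripper_width: 0.43
grip_force: 30.5
```

Call:
drive_tool:
  deltas:
    - {"offset": [0, 0, -0.003], "rot": [0, 0, 0]}
    - {"offset": [0, 0, -0.003], "rot": [0, 0, 0]}
    - {"offset": [0, 0, -0.002], "rot": [0, 0, 0]}
    - {"offset": [0, 0, -0.001], "rot": [0, 0, 0]}
    - {"offset": [0, 0, -0.001], "rot": [0, 0, 0]}
    - {"offset": [0, 0, 0], "rot": [0, 0, 0]}
    - {"offset": [0, 0, 0], "rot": [0, 0, 0]}
    - {"offset": [0, 0, 0], "rot": [0, 0, 0]}
    - {"offset": [0, 0, 0], "rot": [0, 0, 0]}
    - {"offset": [0, 0, 0], "rot": [0, 0, 0]}

```text
time_s: 9.1
tool_pos: [445.6, 261.7, 53.5]
ee_rot: [3.136, -0.193, -0.0]
wrist_force: [-1.6, -1.2, 5.2]
gripper_width: 0.432
grip_force: 31.1
```

Call:
drive_tool:
  deltas:
    - {"offset": [0, 0, 0], "rot": [0, 0, 0]}
    - {"offset": [0, 0, 0], "rot": [0, 0, 0]}
    - {"offset": [0, 0, 0], "rot": [0, 0, 0]}
    - {"offset": [0, 0, 0], "rot": [0, 0, 0]}
    - {"offset": [0, 0, 0], "rot": [0, 0, 0]}
    - {"offset": [0, 0, 0.01], "rot": [0, 0, 0]}
    - {"offset": [0, 0, 0.03], "rot": [0, 0, 0]}
    - {"offset": [0, 0, 0.04], "rot": [0, 0, 0]}
    - {"offset": [0, 0, 0.04], "rot": [0, 0, 0]}
    - {"offset": [0, 0, 0], "rot": [0, 0, 0]}
  jaw: 0.4

```text
time_s: 10.1
tool_pos: [448.7, 263.3, 178.7]
ee_rot: [-3.129, 0.194, -0.013]
wrist_force: [0.0, 0.6, 0.3]
gripper_width: 0.701
grip_force: 0.0
```

Call:
drive_tool:
  deltas:
    - {"offset": [0.006, -0.04, 0], "rot": [0, 0, 0.1]}
    - {"offset": [0.006, -0.04, 0], "rot": [0, 0, 0.1]}
    - {"offset": [0.006, -0.04, 0], "rot": [0, 0, 0.1]}
    - {"offset": [0.006, -0.04, 0], "rot": [0, 0, 0.1]}
    - {"offset": [0.006, -0.04, 0], "rot": [0, 0, 0.1]}
    - {"offset": [0.006, -0.04, 0], "rot": [0, 0, 0.1]}
    - {"offset": [0.006, -0.04, 0], "rot": [0, 0, 0.1]}
    - {"offset": [0.006, -0.04, 0], "rot": [0, 0, 0.1]}
    - {"offset": [0.006, -0.04, 0], "rot": [0, 0, 0.1]}
    - {"offset": [0.006, -0.04, 0], "rot": [0, 0, 0.1]}

```text
time_s: 11.1
tool_pos: [505.4, -140.0, 173.3]
ee_rot: [-2.842, -1.339, 0.0]
wrist_force: [0.3, -0.6, -0.0]
gripper_width: 0.702
grip_force: 0.0
```

Call:
drive_tool:
  deltas:
    - {"offset": [0.007, -0.04, 0], "rot": [0, 0, 0.1]}
    - {"offset": [0.007, -0.04, 0], "rot": [0, 0, 0.1]}
    - {"offset": [0.007, -0.035, 0], "rot": [0, 0, 0.1]}
    - {"offset": [0.007, -0.035, 0], "rot": [0, 0, 0.1]}
    - {"offset": [0.007, -0.03, 0], "rot": [0, 0, 0.1]}
    - {"offset": [0, -0.01, 0], "rot": [0, 0, 0.1]}
    - {"offset": [0, 0, 0], "rot": [0, 0, 0]}
    - {"offset": [0, 0, 0], "rot": [0, 0, 0]}
    - {"offset": [0, 0, 0], "rot": [0, 0, 0]}
    - {"offset": [0, 0, 0], "rot": [0, 0, 0]}

```text
time_s: 12.1
tool_pos: [540.9, -326.8, 173.5]
ee_rot: [-2.322, -2.116, -0.0]
wrist_force: [0.9, 0.7, -0.1]
gripper_width: 0.697
grip_force: 0.0
```

Call:
drive_tool:
  deltas:
    - {"offset": [0, 0, -0.02], "rot": [0, 0, 0]}
    - {"offset": [0, 0, -0.025], "rot": [0, 0, 0]}
    - {"offset": [0, 0, -0.02], "rot": [0, 0, 0]}
    - {"offset": [0, 0, -0.015], "rot": [0, 0, 0]}
    - {"offset": [0, 0, -0.01], "rot": [0, 0, 0]}
    - {"offset": [0, 0, -0.005], "rot": [0, 0, 0]}
    - {"offset": [0, 0, 0], "rot": [0, 0, 0]}
    - {"offset": [0, 0, 0], "rot": [0, 0, 0]}
    - {"offset": [0, 0, 0], "rot": [0, 0, 0]}
    - {"offset": [0, 0, 0], "rot": [0, 0, 0]}

```text
time_s: 13.1
tool_pos: [541.0, -328.5, 79.0]
ee_rot: [2.323, 2.114, 0.001]
wrist_force: [-0.0, 0.8, 0.1]
gripper_width: 0.697
grip_force: 0.0
```

```bash
python3 -c "
from h import *
p,d=eyes.snapshot('wrist');cv2.imwrite('pics/w3.png',p)"
```

```text
(no output)
```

View pics/w3.png

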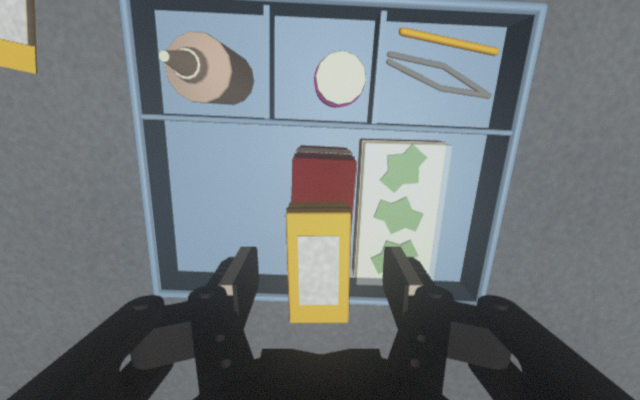

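The yellow box is centred between the pads, at column 319 against a midpoint of 320. I'll close on it gently.

Call:
drive_tool:
  deltas:
    - {"offset": [0, 0, 0], "rot": [0, 0, 0]}
    - {"offset": [0, 0, 0], "rot": [0, 0, 0]}
    - {"offset": [0, 0, 0], "rot": [0, 0, 0]}
    - {"offset": [0, 0, 0], "rot": [0, 0, 0]}
    - {"offset": [0, 0, 0], "rot": [0, 0, 0]}
    - {"offset": [0, 0, 0], "rot": [0, 0, 0]}
    - {"offset": [0, 0, 0], "rot": [0, 0, 0]}
    - {"offset": [0, 0, 0], "rot": [0, 0, 0]}
    - {"offset": [0, 0, 0], "rot": [0, 0, 0]}
    - {"offset": [0, 0, 0], "rot": [0, 0, 0]}
  jaw: -1
  force: 20

```text
time_s: 14.15
tool_pos: [540.9, -328.4, 78.5]
ee_rot: [2.323, 2.114, 0.0]
wrist_force: [0.0, -0.3, 3.7]
gripper_width: 0.321
grip_force: 21.9
```

Call:
drive_tool:
  deltas:
    - {"offset": [0, 0, 0.01], "rot": [0, 0, 0]}
    - {"offset": [0, 0, 0.025], "rot": [0, 0, 0]}
    - {"offset": [0, 0, 0.02], "rot": [0, 0, 0]}
    - {"offset": [0, 0, 0.005], "rot": [0, 0, 0]}
    - {"offset": [0, 0.02, 0], "rot": [0, 0, 0]}
    - {"offset": [0, 0.035, 0], "rot": [0, 0, 0]}
    - {"offset": [0, 0.04, 0], "rot": [0, 0, 0]}
    - {"offset": [0, 0.04, 0], "rot": [0, 0, 0]}
    - {"offset": [0, 0.04, 0], "rot": [0, 0, 0]}
    - {"offset": [0, 0.04, 0], "rot": [0, 0, 0]}

```text
time_s: 15.15
tool_pos: [539.8, -111.7, 137.7]
ee_rot: [-2.323, -2.114, 0.001]
wrist_force: [-0.1, -0.0, -0.2]
gripper_width: 0.321
grip_force: 21.3
```

Call:
drive_tool:
  deltas:
    - {"offset": [0.004, 0.045, 0], "rot": [0, 0, 0]}
    - {"offset": [0.004, 0.045, 0], "rot": [0, 0, 0]}
    - {"offset": [0.004, 0.045, 0], "rot": [0, 0, 0]}
    - {"offset": [0.004, 0.045, 0], "rot": [0, 0, 0]}
    - {"offset": [0.004, 0.045, 0], "rot": [0, 0, 0]}
    - {"offset": [0.004, 0.045, 0], "rot": [0, 0, 0]}
    - {"offset": [0.004, 0.045, 0], "rot": [0, 0, 0]}
    - {"offset": [0.004, 0.045, 0], "rot": [0, 0, 0]}
    - {"offset": [0.002, 0.03, 0], "rot": [0, 0, 0]}
    - {"offset": [0, 0.008, 0], "rot": [0, 0, 0]}

```text
time_s: 16.15
tool_pos: [573.0, 290.4, 137.6]
ee_rot: [-2.315, -2.119, -0.002]
wrist_force: [-0.5, 0.7, 0.7]
gripper_width: 0.316
grip_force: 21.3
```

Call:
drive_tool:
  deltas:
    - {"offset": [0, 0, -0.01], "rot": [0, 0, 0]}
    - {"offset": [0, 0, -0.025], "rot": [0, 0, 0]}
    - {"offset": [0, 0, -0.03], "rot": [0, 0, 0]}
    - {"offset": [0, 0, -0.025], "rot": [0, 0, 0]}
    - {"offset": [0, 0, -0.01], "rot": [0, 0, 0]}
    - {"offset": [0, 0, -0.005], "rot": [0, 0, 0]}
    - {"offset": [0, 0, 0], "rot": [0, 0, 0]}
    - {"offset": [0, 0, 0], "rot": [0, 0, 0]}
    - {"offset": [0, 0, 0], "rot": [0, 0, 0]}
    - {"offset": [0, 0, 0], "rot": [0, 0, 0]}

```text
time_s: 17.15
tool_pos: [575.2, 285.0, 34.3]
ee_rot: [2.323, 2.114, 0.003]
wrist_force: [-0.0, -0.0, -0.6]
gripper_width: 0.321
grip_force: 21.3
```

Call:
drive_tool:
  deltas:
    - {"offset": [0, 0, -0.004], "rot": [0, 0, 0]}
    - {"offset": [0, 0, -0.003], "rot": [0, 0, 0]}
    - {"offset": [0, 0, -0.002], "rot": [0, 0, 0]}
    - {"offset": [0, 0, -0.001], "rot": [0, 0, 0]}
    - {"offset": [0, 0, -0.001], "rot": [0, 0, 0]}
    - {"offset": [0, 0, 0], "rot": [0, 0, 0]}
    - {"offset": [0, 0, 0], "rot": [0, 0, 0]}
    - {"offset": [0, 0, 0], "rot": [0, 0, 0]}
    - {"offset": [0, 0, 0], "rot": [0, 0, 0]}
    - {"offset": [0, 0, 0], "rot": [0, 0, 0]}

```text
time_s: 18.15
tool_pos: [574.6, 284.7, 22.5]
ee_rot: [2.323, 2.115, -0.0]
wrist_force: [-2.1, -1.1, 5.9]
gripper_width: 0.322
grip_force: 22.0
```

Call:
drive_tool:
  deltas:
    - {"offset": [0, 0, 0], "rot": [0, 0, 0]}
    - {"offset": [0, 0, 0], "rot": [0, 0, 0]}
    - {"offset": [0, 0, 0], "rot": [0, 0, 0]}
    - {"offset": [0, 0, 0], "rot": [0, 0, 0]}
    - {"offset": [0, 0, 0], "rot": [0, 0, 0]}
    - {"offset": [0, 0, 0.01], "rot": [0, 0, 0]}
    - {"offset": [0, 0, 0.03], "rot": [0, 0, 0]}
    - {"offset": [0, 0, 0.04], "rot": [0, 0, 0]}
    - {"offset": [0, 0, 0.04], "rot": [0, 0, 0]}
    - {"offset": [0, 0, 0.01], "rot": [0, 0, 0]}
  jaw: 0.3

```text
time_s: 19.15
tool_pos: [577.2, 286.4, 158.0]
ee_rot: [2.322, 2.113, 0.014]
wrist_force: [0.3, 1.3, -0.1]
gripper_width: 0.653
grip_force: 0.0
```

Call:
drive_tool:
  deltas:
    - {"offset": [-0.002, -0.045, 0], "rot": [0, 0, -0.002]}
    - {"offset": [-0.002, -0.045, 0], "rot": [0, 0, -0.002]}
    - {"offset": [-0.002, -0.045, 0], "rot": [0, 0, -0.002]}
    - {"offset": [-0.002, -0.045, 0], "rot": [0, 0, -0.002]}
    - {"offset": [-0.002, -0.045, 0], "rot": [0, 0, -0.002]}
    - {"offset": [-0.002, -0.045, 0], "rot": [0, 0, -0.002]}
    - {"offset": [-0.002, -0.045, 0], "rot": [0, 0, -0.002]}
    - {"offset": [-0.002, -0.045, 0], "rot": [0, 0, -0.002]}
    - {"offset": [-0.002, -0.045, 0], "rot": [0, 0, -0.002]}
    - {"offset": [-0.002, -0.045, 0], "rot": [0, 0, -0.002]}

```text
time_s: 20.15
tool_pos: [554.1, -167.1, 152.5]
ee_rot: [-2.344, -2.091, 0.0]
wrist_force: [1.1, -0.7, 0.3]
gripper_width: 0.65
grip_force: 0.0
```

Call:
drive_tool:
  deltas:
    - {"offset": [-0.002, -0.045, 0], "rot": [0, 0, 0]}
    - {"offset": [-0.002, -0.045, 0], "rot": [0, 0, 0]}
    - {"offset": [-0.002, -0.035, 0], "rot": [0, 0, 0]}
    - {"offset": [-0.003, -0.02, 0], "rot": [0, 0, 0]}
    - {"offset": [-0.003, -0.01, 0], "rot": [0, 0, 0]}
    - {"offset": [0, 0, 0], "rot": [0, 0, 0]}
    - {"offset": [0, 0, -0.015], "rot": [0, 0, 0]}
    - {"offset": [0, 0, -0.02], "rot": [0, 0, 0]}
    - {"offset": [0, 0, -0.015], "rot": [0, 0, 0]}
    - {"offset": [0, 0, 0], "rot": [0, 0, 0]}

```text
time_s: 21.15
tool_pos: [541.3, -317.6, 99.4]
ee_rot: [-2.338, -2.091, 0.002]
wrist_force: [-0.1, 1.1, 0.4]
gripper_width: 0.649
grip_force: 0.0
```

Call:
drive_tool:
  deltas:
    - {"offset": [0.002, -0.002, -0.01], "rot": [0, 0, 0]}
    - {"offset": [0, 0, -0.015], "rot": [0, 0, 0]}
    - {"offset": [0, 0, -0.015], "rot": [0, 0, 0]}
    - {"offset": [0, 0, -0.008], "rot": [0, 0, 0]}
    - {"offset": [0, 0, -0.004], "rot": [0, 0, 0]}
    - {"offset": [0, 0, 0], "rot": [0, 0, 0]}
    - {"offset": [0, 0, 0], "rot": [0, 0, 0]}
    - {"offset": [0, 0, 0], "rot": [0, 0, 0]}
    - {"offset": [0, 0, 0], "rot": [0, 0, 0]}
    - {"offset": [0, 0, 0], "rot": [0, 0, 0]}

```text
time_s: 22.15
tool_pos: [544.9, -322.4, 50.7]
ee_rot: [2.344, 2.091, 0.0]
wrist_force: [-0.3, -0.0, -0.4]
gripper_width: 0.649
grip_force: 0.0
```

```bash
python3 -c "
from h import *
p,d=eyes.snapshot('wrist');cv2.imwrite('pics/w4.png',p)"
```

```text
(no output)
```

View pics/w4.png

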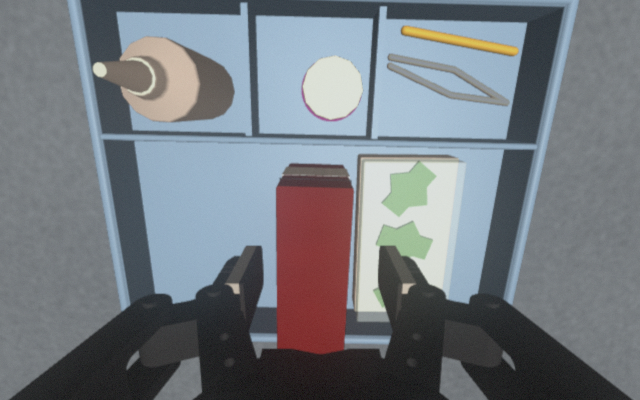

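The carton is centred near column 312, against a pad midpoint of 320, which is about 3 mm towards -x. I'll shift by that and grip.

Call:
drive_tool:
  deltas:
    - {"offset": [-0.003, 0.001, -0.002], "rot": [0, 0, 0]}
    - {"offset": [0, 0, 0], "rot": [0, 0, 0]}
    - {"offset": [0, 0, 0], "rot": [0, 0, 0]}
    - {"offset": [0, 0, 0], "rot": [0, 0, 0]}
    - {"offset": [0, 0, 0], "rot": [0, 0, 0]}
    - {"offset": [0, 0, 0], "rot": [0, 0, 0]}
    - {"offset": [0, 0, 0], "rot": [0, 0, 0]}
    - {"offset": [0, 0, 0], "rot": [0, 0, 0]}
    - {"offset": [0, 0, 0], "rot": [0, 0, 0]}
    - {"offset": [0, 0, 0], "rot": [0, 0, 0]}

```text
time_s: 23.2
tool_pos: [541.7, -321.3, 48.3]
ee_rot: [2.344, 2.091, 0.0]
wrist_force: [-0.1, -0.9, -0.1]
gripper_width: 0.653
grip_force: 0.0
```

Call:
drive_tool:
  deltas:
    - {"offset": [0, 0, 0], "rot": [0, 0, 0]}
    - {"offset": [0, 0, 0], "rot": [0, 0, 0]}
    - {"offset": [0, 0, 0], "rot": [0, 0, 0]}
    - {"offset": [0, 0, 0], "rot": [0, 0, 0]}
    - {"offset": [0, 0, 0], "rot": [0, 0, 0]}
    - {"offset": [0, 0, 0], "rot": [0, 0, 0]}
    - {"offset": [0, 0, 0], "rot": [0, 0, 0]}
    - {"offset": [0, 0, 0], "rot": [0, 0, 0]}
    - {"offset": [0, 0, 0], "rot": [0, 0, 0]}
    - {"offset": [0, 0, 0], "rot": [0, 0, 0]}
  jaw: -1
  force: 50

```text
time_s: 24.2
tool_pos: [541.9, -321.4, 48.5]
ee_rot: [2.344, 2.091, 0.0]
wrist_force: [0.2, 0.1, 3.8]
gripper_width: 0.341
grip_force: 50.7
```

Call:
drive_tool:
  deltas:
    - {"offset": [0, 0, 0.01], "rot": [0, 0, 0]}
    - {"offset": [0, 0, 0.025], "rot": [0, 0, 0]}
    - {"offset": [0, 0, 0.035], "rot": [0, 0, 0]}
    - {"offset": [0, 0, 0.03], "rot": [0, 0, 0]}
    - {"offset": [0, 0, 0.01], "rot": [0, 0, 0]}
    - {"offset": [0, 0.015, 0], "rot": [0, 0, 0]}
    - {"offset": [0, 0.03, 0], "rot": [0, 0, 0]}
    - {"offset": [0, 0.04, 0], "rot": [0, 0, 0]}
    - {"offset": [0, 0.04, 0], "rot": [0, 0, 0]}
    - {"offset": [0, 0.04, 0], "rot": [0, 0, 0]}

```text
time_s: 25.2
tool_pos: [539.5, -153.1, 156.2]
ee_rot: [-2.341, -2.089, 0.003]
wrist_force: [1.6, -0.2, -3.4]
gripper_width: 0.342
grip_force: 50.0
```

Call:
drive_tool:
  deltas:
    - {"offset": [-0.003, 0.045, 0], "rot": [0, 0, 0]}
    - {"offset": [-0.003, 0.045, 0], "rot": [0, 0, 0]}
    - {"offset": [-0.003, 0.045, 0], "rot": [0, 0, 0]}
    - {"offset": [-0.003, 0.045, 0], "rot": [0, 0, 0]}
    - {"offset": [-0.003, 0.045, 0], "rot": [0, 0, 0]}
    - {"offset": [-0.003, 0.045, 0], "rot": [0, 0, 0]}
    - {"offset": [-0.003, 0.045, 0], "rot": [0, 0, 0]}
    - {"offset": [-0.003, 0.045, 0], "rot": [0, 0, 0]}
    - {"offset": [-0.003, 0.04, 0], "rot": [0, 0, 0]}
    - {"offset": [-0.002, 0.025, 0], "rot": [0, 0, 0]}

```text
time_s: 26.2
tool_pos: [509.0, 273.4, 156.2]
ee_rot: [-2.336, -2.095, 0.004]
wrist_force: [-0.2, 0.7, -2.3]
gripper_width: 0.342
grip_force: 50.0
```

Call:
drive_tool:
  deltas:
    - {"offset": [0, 0.01, 0], "rot": [0, 0, 0]}
    - {"offset": [0, 0, 0], "rot": [0, 0, 0]}
    - {"offset": [0, 0, -0.015], "rot": [0, 0, 0]}
    - {"offset": [0, 0, -0.025], "rot": [0, 0, 0]}
    - {"offset": [0, 0, -0.025], "rot": [0, 0, 0]}
    - {"offset": [0, 0, -0.02], "rot": [0, 0, 0]}
    - {"offset": [0, 0, -0.01], "rot": [0, 0, 0]}
    - {"offset": [0, 0, 0], "rot": [0, 0, 0]}
    - {"offset": [0, 0, 0], "rot": [0, 0, 0]}
    - {"offset": [0, 0, 0], "rot": [0, 0, 0]}

```text
time_s: 27.2
tool_pos: [513.4, 278.8, 64.4]
ee_rot: [2.345, 2.09, 0.003]
wrist_force: [-0.5, 0.1, -2.1]
gripper_width: 0.349
grip_force: 49.9
```

Call:
drive_tool:
  deltas:
    - {"offset": [0, 0, -0.005], "rot": [0, 0, 0]}
    - {"offset": [0, 0, -0.004], "rot": [0, 0, 0]}
    - {"offset": [0, 0, -0.003], "rot": [0, 0, 0]}
    - {"offset": [0, 0, -0.002], "rot": [0, 0, 0]}
    - {"offset": [0, 0, -0.001], "rot": [0, 0, 0]}
    - {"offset": [0, 0, 0], "rot": [0, 0, 0]}
    - {"offset": [0, 0, 0], "rot": [0, 0, 0]}
    - {"offset": [0, 0, 0], "rot": [0, 0, 0]}
    - {"offset": [0, 0, 0], "rot": [0, 0, 0]}
    - {"offset": [0, 0, 0], "rot": [0, 0, 0]}

```text
time_s: 28.2
tool_pos: [512.5, 278.7, 48.5]
ee_rot: [-2.344, -2.091, 0.0]
wrist_force: [-2.3, -1.1, 3.4]
gripper_width: 0.34
grip_force: 50.5
```

Call:
drive_tool:
  deltas:
    - {"offset": [0, 0, 0], "rot": [0, 0, 0]}
    - {"offset": [0, 0, 0], "rot": [0, 0, 0]}
    - {"offset": [0, 0, 0], "rot": [0, 0, 0]}
    - {"offset": [0, 0, 0], "rot": [0, 0, 0]}
    - {"offset": [0, 0, 0], "rot": [0, 0, 0]}
    - {"offset": [0, 0, 0.01], "rot": [0, 0, 0]}
    - {"offset": [0, 0, 0.03], "rot": [0, 0, 0]}
    - {"offset": [0, 0, 0.04], "rot": [0, 0, 0]}
    - {"offset": [0, 0, 0.03], "rot": [0, 0, 0]}
    - {"offset": [0, 0, 0.01], "rot": [0, 0, 0]}
  jaw: 0.15

```text
time_s: 29.2
tool_pos: [514.3, 279.9, 172.4]
ee_rot: [2.344, 2.09, 0.01]
wrist_force: [-0.3, 0.0, -0.8]
gripper_width: 0.57
grip_force: 0.0
```

Call:
drive_tool:
  deltas:
    - {"offset": [0.006, -0.045, 0], "rot": [0, 0, 0]}
    - {"offset": [0.006, -0.045, 0], "rot": [0, 0, 0]}
    - {"offset": [0.006, -0.045, 0], "rot": [0, 0, 0]}
    - {"offset": [0.006, -0.045, 0], "rot": [0, 0, 0]}
    - {"offset": [0.006, -0.045, 0], "rot": [0, 0, 0]}
    - {"offset": [0.006, -0.045, 0], "rot": [0, 0, 0]}
    - {"offset": [0.006, -0.045, 0], "rot": [0, 0, 0]}
    - {"offset": [0.006, -0.045, 0], "rot": [0, 0, 0]}
    - {"offset": [0.006, -0.045, 0], "rot": [0, 0, 0]}
    - {"offset": [0.006, -0.045, 0], "rot": [0, 0, 0]}
  jaw: 0.53

```text
time_s: 30.2
tool_pos: [572.2, -173.1, 168.0]
ee_rot: [-2.344, -2.091, 0.001]
wrist_force: [1.2, 0.4, -0.0]
gripper_width: 0.762
grip_force: 0.0
```

Call:
drive_tool:
  deltas:
    - {"offset": [0.006, -0.045, 0], "rot": [0, 0, 0]}
    - {"offset": [0.006, -0.045, 0], "rot": [0, 0, 0]}
    - {"offset": [0.006, -0.035, 0], "rot": [0, 0, 0]}
    - {"offset": [0, -0.02, 0], "rot": [0, 0, 0]}
    - {"offset": [0, -0.009, 0], "rot": [0, 0, 0]}
    - {"offset": [0, 0, 0], "rot": [0, 0, 0]}
    - {"offset": [0, 0, -0.03], "rot": [0, 0, 0]}
    - {"offset": [0, 0, -0.03], "rot": [0, 0, 0]}
    - {"offset": [0, 0, -0.02], "rot": [0, 0, 0]}
    - {"offset": [0, 0, 0], "rot": [0, 0, 0]}

```text
time_s: 31.2
tool_pos: [589.0, -320.9, 85.4]
ee_rot: [-2.335, -2.091, 0.002]
wrist_force: [-1.1, 0.9, 0.9]
gripper_width: 0.766
grip_force: 0.0
```

```bash
python3 -c "
from h import *
p,d=eyes.snapshot('wrist');cv2.imwrite('pics/w5.png',p)
p,d=eyes.snapshot('top');P=cloud('top',d)
for n,lo,hi in [('mat',-5,12),('light_plate',9,22),('amber_bottle',70,95),('slide_box',50,68),('cover_box',14,30),('specimen_box',18,36)]:
    m,pp=best('top',n); print(n,pp, None if m is None else rect(P,m&(d>0),lo,hi))
print(monitor.get_obs()['tool_pos'])
"
```

```text
mat 0.7 {'c': (501.4, 276.5), 'size': (170.5, 200.7), 'yaw': -82.5, 'z': array([0.6, 3.1, 5.7]), 'n': 4878}
light_plate 0.81 {'c': (527.2, 3.9), 'size': (150.0, 163.0), 'yaw': -81.4, 'z': array([10.9, 13.6, 16.2]), 'n': 4118}
amber_bottle 0.87 {'c': (442.3, 259.9), 'size': (23.3, 25.8), 'yaw': -1.6, 'z': array([80. , 83.1, 85.1]), 'n': 135}
slide_box 0.72 {'c': (511.3, 278.8), 'size': (29.5, 80.5), 'yaw': -7.4, 'z': array([56.6, 59.1, 61.4]), 'n': 487}
cover_box 0.51 {'c': (573.3, 284.3), 'size': (28.3, 56.3), 'yaw': -4.4, 'z': array([17.6, 20.9, 23.5]), 'n': 297}
specimen_box 0.61 {'c': (590.2, -312.6), 'size': (50.1, 65.0), 'yaw': -7.1, 'z': array([24.2, 27.1, 29.5]), 'n': 576}
[ 591.25867969 -325.45783285   89.51913922]
```

View pics/w5.png

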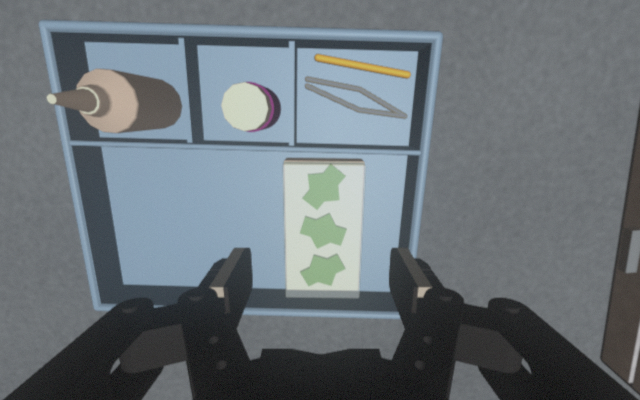

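The specimen box is centred between the pads at column 323. The top view confirms all three things stand on the mat. I'll measure the lit panel for the target while descending.

```bash
python3 -c "
from h import *
p,d=eyes.snapshot('top');P=cloud('top',d)
m,pp=best('top','light_plate')
g=cv2.cvtColor(p,cv2.COLOR_BGR2HSV); q=m&(g[...,2]>195)
k=cv2.morphologyEx(q.astype(np.uint8),cv2.MORPH_OPEN,np.ones((5,5)))>0
print(np.percentile(g[...,2][m],[5,25,50,75,95]),rect(P,k,5,22))
k=cv2.morphologyEx(m.astype(np.uint8),cv2.MORPH_OPEN,np.ones((13,13)))>0
print(rect(P,k,9,22))
"
```

```text
[146. 164. 179. 180. 181.] None
{'c': (521.8, 2.9), 'size': (149.6, 151.9), 'yaw': -81.5, 'z': array([10.9, 13.6, 16.3]), 'n': 4038}
```

Call:
drive_tool:
  deltas:
    - {"offset": [0, 0, -0.015], "rot": [0, 0, 0]}
    - {"offset": [0, 0, -0.02], "rot": [0, 0, 0]}
    - {"offset": [0, 0, -0.015], "rot": [0, 0, 0]}
    - {"offset": [0, 0, -0.007], "rot": [0, 0, 0]}
    - {"offset": [0, 0, -0.004], "rot": [0, 0, 0]}
    - {"offset": [0, 0, 0], "rot": [0, 0, 0]}
    - {"offset": [0, 0, 0], "rot": [0, 0, 0]}
    - {"offset": [0, 0, 0], "rot": [0, 0, 0]}
    - {"offset": [0, 0, 0], "rot": [0, 0, 0]}
    - {"offset": [0, 0, 0], "rot": [0, 0, 0]}

```text
time_s: 32.7
tool_pos: [590.9, -325.4, 27.8]
ee_rot: [2.344, 2.091, 0.0]
wrist_force: [-1.5, -0.4, 0.1]
gripper_width: 0.767
grip_force: 0.0
```

Call:
drive_tool:
  deltas:
    - {"offset": [0, 0, 0], "rot": [0, 0, 0]}
    - {"offset": [0, 0, 0], "rot": [0, 0, 0]}
    - {"offset": [0, 0, 0], "rot": [0, 0, 0]}
    - {"offset": [0, 0, 0], "rot": [0, 0, 0]}
    - {"offset": [0, 0, 0], "rot": [0, 0, 0]}
    - {"offset": [0, 0, 0], "rot": [0, 0, 0]}
    - {"offset": [0, 0, 0], "rot": [0, 0, 0]}
    - {"offset": [0, 0, 0], "rot": [0, 0, 0]}
    - {"offset": [0, 0, 0], "rot": [0, 0, 0]}
    - {"offset": [0, 0, 0], "rot": [0, 0, 0]}
  jaw: -1
  force: 30

```text
time_s: 33.7
tool_pos: [590.8, -325.4, 27.8]
ee_rot: [2.344, 2.091, 0.0]
wrist_force: [-0.6, 0.4, 4.8]
gripper_width: 0.57
grip_force: 31.2
```

Call:
drive_tool:
  deltas:
    - {"offset": [0, 0, 0.01], "rot": [0, 0, 0]}
    - {"offset": [0, 0, 0.025], "rot": [0, 0, 0]}
    - {"offset": [0, 0, 0.035], "rot": [0, 0, 0]}
    - {"offset": [0, 0, 0.03], "rot": [0, 0, 0]}
    - {"offset": [0, 0.015, 0], "rot": [0, 0, 0]}
    - {"offset": [0, 0.03, 0], "rot": [0, 0, 0]}
    - {"offset": [0, 0.04, 0], "rot": [0, 0, 0]}
    - {"offset": [0, 0.04, 0], "rot": [0, 0, 0]}
    - {"offset": [-0.01, 0.04, 0], "rot": [0, 0, 0]}
    - {"offset": [-0.015, 0.04, 0], "rot": [0, 0, 0]}

```text
time_s: 34.7
tool_pos: [565.3, -117.7, 126.8]
ee_rot: [-2.343, -2.092, -0.001]
wrist_force: [0.7, 0.2, -1.3]
gripper_width: 0.568
grip_force: 31.3
```

Call:
drive_tool:
  deltas:
    - {"offset": [-0.015, 0.04, 0], "rot": [0, 0, 0]}
    - {"offset": [-0.015, 0.04, 0], "rot": [0, 0, 0]}
    - {"offset": [-0.01, 0.03, 0], "rot": [0, 0, 0]}
    - {"offset": [-0.002, 0.014, 0], "rot": [0, 0, 0]}
    - {"offset": [0, 0, 0], "rot": [0, 0, 0]}
    - {"offset": [0, 0, -0.015], "rot": [0, 0, 0]}
    - {"offset": [0, 0, -0.025], "rot": [0, 0, 0]}
    - {"offset": [0, 0, -0.025], "rot": [0, 0, 0]}
    - {"offset": [0, 0, -0.01], "rot": [0, 0, 0]}
    - {"offset": [0, 0, 0], "rot": [0, 0, 0]}

```text
time_s: 35.7
tool_pos: [523.0, 2.1, 50.9]
ee_rot: [-2.346, -2.088, 0.004]
wrist_force: [-0.3, 0.5, -1.9]
gripper_width: 0.566
grip_force: 31.3
```

Call:
drive_tool:
  deltas:
    - {"offset": [0, 0, 0], "rot": [0, 0, 0]}
    - {"offset": [0, 0, 0], "rot": [0, 0, 0]}
    - {"offset": [0, 0, -0.004], "rot": [0, 0, 0]}
    - {"offset": [0, 0, -0.003], "rot": [0, 0, 0]}
    - {"offset": [0, 0, -0.002], "rot": [0, 0, 0]}
    - {"offset": [0, 0, -0.001], "rot": [0, 0, 0]}
    - {"offset": [0, 0, 0], "rot": [0, 0, 0]}
    - {"offset": [0, 0, 0], "rot": [0, 0, 0]}
    - {"offset": [0, 0, 0], "rot": [0, 0, 0]}
    - {"offset": [0, 0, 0], "rot": [0, 0, 0]}

```text
time_s: 36.7
tool_pos: [523.7, 3.8, 42.4]
ee_rot: [2.344, 2.091, 0.0]
wrist_force: [0.2, -0.4, -0.3]
gripper_width: 0.568
grip_force: 31.3
```

Call:
drive_tool:
  deltas:
    - {"offset": [0, 0, -0.002], "rot": [0, 0, 0]}
    - {"offset": [0, 0, -0.001], "rot": [0, 0, 0]}
    - {"offset": [0, 0, -0.0005], "rot": [0, 0, 0]}
    - {"offset": [0, 0, 0], "rot": [0, 0, 0]}
    - {"offset": [0, 0, 0], "rot": [0, 0, 0]}
    - {"offset": [0, 0, 0], "rot": [0, 0, 0]}
    - {"offset": [0, 0, 0], "rot": [0, 0, 0]}
    - {"offset": [0, 0, 0], "rot": [0, 0, 0]}
    - {"offset": [0, 0, 0], "rot": [0, 0, 0]}
    - {"offset": [0, 0, 0], "rot": [0, 0, 0]}

```text
time_s: 37.7
tool_pos: [523.6, 3.7, 38.8]
ee_rot: [-2.344, -2.091, 0.0]
wrist_force: [-0.2, 0.2, 0.4]
gripper_width: 0.565
grip_force: 31.5
```

Call:
drive_tool:
  deltas:
    - {"offset": [0, 0, -0.0006], "rot": [0, 0, 0]}
    - {"offset": [0, 0, 0], "rot": [0, 0, 0]}
    - {"offset": [0, 0, 0], "rot": [0, 0, 0]}
    - {"offset": [0, 0, 0], "rot": [0, 0, 0]}
    - {"offset": [0, 0, 0], "rot": [0, 0, 0]}
    - {"offset": [0, 0, 0], "rot": [0, 0, 0]}
    - {"offset": [0, 0, 0], "rot": [0, 0, 0]}
    - {"offset": [0, 0, 0], "rot": [0, 0, 0]}
    - {"offset": [0, 0, 0], "rot": [0, 0, 0]}
    - {"offset": [0, 0, 0], "rot": [0, 0, 0]}

```text
time_s: 38.7
tool_pos: [523.6, 3.7, 38.7]
ee_rot: [2.344, 2.091, 0.0]
wrist_force: [-0.9, 0.4, 6.0]
gripper_width: 0.567
grip_force: 32.1
```

Call:
drive_tool:
  deltas:
    - {"offset": [0, 0, 0], "rot": [0, 0, 0]}
    - {"offset": [0, 0, 0], "rot": [0, 0, 0]}
    - {"offset": [0, 0, 0], "rot": [0, 0, 0]}
    - {"offset": [0, 0, 0], "rot": [0, 0, 0]}
    - {"offset": [0, 0, 0], "rot": [0, 0, 0]}
    - {"offset": [0, 0, 0.01], "rot": [0, 0, 0]}
    - {"offset": [0, 0, 0.03], "rot": [0, 0, 0]}
    - {"offset": [0, 0, 0.04], "rot": [0, 0, 0]}
    - {"offset": [0, 0, 0.04], "rot": [0, 0, 0]}
    - {"offset": [0, 0, 0.01], "rot": [0, 0, 0]}
  jaw: 0.5

```text
time_s: 39.7
tool_pos: [526.1, 4.0, 172.9]
ee_rot: [2.341, 2.088, 0.009]
wrist_force: [0.8, 0.7, 0.3]
gripper_width: 0.751
grip_force: 0.0
```

Call:
drive_tool:
  deltas:
    - {"offset": [0, 0.02, 0], "rot": [0, 0, 0]}
    - {"offset": [0, 0.04, 0], "rot": [0, 0, 0]}
    - {"offset": [0, 0.045, 0], "rot": [0, 0, 0]}
    - {"offset": [0, 0.045, 0], "rot": [0, 0, 0]}
    - {"offset": [0, 0.045, 0], "rot": [0, 0, 0]}
    - {"offset": [-0.005, 0.04, 0], "rot": [0, 0, 0]}
    - {"offset": [-0.005, 0.03, 0], "rot": [0, 0, 0]}
    - {"offset": [0, 0.01, 0], "rot": [0, 0, 0]}
    - {"offset": [0, 0, 0], "rot": [0, 0, 0]}
    - {"offset": [0, 0, 0], "rot": [0, 0, 0]}
  jaw: 0.15

```text
time_s: 40.7
tool_pos: [514.1, 276.5, 168.0]
ee_rot: [2.345, 2.088, -0.003]
wrist_force: [0.6, 0.3, -0.4]
gripper_width: 0.578
grip_force: 0.0
```

```bash
python3 -c "
from h import *
p,d=eyes.snapshot('top');P=cloud('top',d);cv2.imwrite('pics/t2.png',p[150:330,120:520])
m,pp=best('top','specimen_box'); print(pp,rect(P,m&(d>0),30,48))
m,pp=best('top','light_plate')
k=cv2.morphologyEx(m.astype(np.uint8),cv2.MORPH_CLOSE,np.ones((25,25)))
k=cv2.morphologyEx(k,cv2.MORPH_OPEN,np.ones((13,13)))>0
print(rect(P,k,9,22))
print(monitor.get_obs()['tool_pos'])
"
```

```text
0.7 {'c': (522.7, 3.0), 'size': (49.5, 88.7), 'yaw': -6.2, 'z': array([35.5, 38. , 40.6]), 'n': 856}
{'c': (522.8, 3.3), 'size': (149.7, 154.0), 'yaw': -81.6, 'z': array([10.9, 13.5, 16.1]), 'n': 3164}
[514.33569991 276.29197654 168.169309  ]
```

View pics/t2.png

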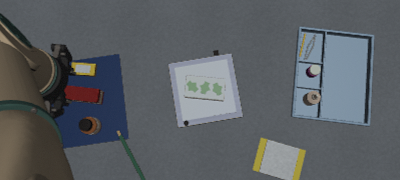

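The specimen box sits in the middle of the plate, and in camera terms the centres agree within 1 mm. The three things stand on the mat and the tray compartment is empty. I'll return the carton first.

Call:
drive_tool:
  deltas:
    - {"offset": [-0.002, 0.002, -0.015], "rot": [0, 0, 0]}
    - {"offset": [0, 0, -0.03], "rot": [0, 0, 0]}
    - {"offset": [0, 0, -0.03], "rot": [0, 0, 0]}
    - {"offset": [0, 0, -0.025], "rot": [0, 0, 0]}
    - {"offset": [0, 0, -0.014], "rot": [0, 0, 0]}
    - {"offset": [0, 0, -0.005], "rot": [0, 0, 0]}
    - {"offset": [0, 0, 0], "rot": [0, 0, 0]}
    - {"offset": [0, 0, 0], "rot": [0, 0, 0]}
    - {"offset": [0, 0, 0], "rot": [0, 0, 0]}
    - {"offset": [0, 0, 0], "rot": [0, 0, 0]}

```text
time_s: 41.85
tool_pos: [512.2, 281.0, 50.2]
ee_rot: [2.344, 2.091, 0.003]
wrist_force: [-0.1, -0.2, 0.1]
gripper_width: 0.577
grip_force: 0.0
```

Call:
drive_tool:
  deltas:
    - {"offset": [0, 0, 0], "rot": [0, 0, 0]}
    - {"offset": [0, 0, 0], "rot": [0, 0, 0]}
    - {"offset": [0, 0, 0], "rot": [0, 0, 0]}
    - {"offset": [0, 0, 0], "rot": [0, 0, 0]}
    - {"offset": [0, 0, 0], "rot": [0, 0, 0]}
    - {"offset": [0, 0, 0], "rot": [0, 0, 0]}
    - {"offset": [0, 0, 0], "rot": [0, 0, 0]}
    - {"offset": [0, 0, 0], "rot": [0, 0, 0]}
    - {"offset": [0, 0, 0], "rot": [0, 0, 0]}
    - {"offset": [0, 0, 0], "rot": [0, 0, 0]}
  jaw: -1
  force: 50

```text
time_s: 42.85
tool_pos: [512.1, 281.0, 49.9]
ee_rot: [2.344, 2.091, 0.002]
wrist_force: [0.2, -0.8, 5.8]
gripper_width: 0.339
grip_force: 49.8
```

Call:
drive_tool:
  deltas:
    - {"offset": [0, 0, 0.01], "rot": [0, 0, 0]}
    - {"offset": [0, 0, 0.025], "rot": [0, 0, 0]}
    - {"offset": [0, 0, 0.035], "rot": [0, 0, 0]}
    - {"offset": [0, 0, 0.03], "rot": [0, 0, 0]}
    - {"offset": [0, 0, 0.01], "rot": [0, 0, 0]}
    - {"offset": [0, -0.015, 0], "rot": [0, 0, 0]}
    - {"offset": [0, -0.03, 0], "rot": [0, 0, 0]}
    - {"offset": [0, -0.04, 0], "rot": [0, 0, 0]}
    - {"offset": [0, -0.04, 0], "rot": [0, 0, 0]}
    - {"offset": [0, -0.04, 0], "rot": [0, 0, 0]}

```text
time_s: 43.85
tool_pos: [509.6, 112.4, 157.2]
ee_rot: [-2.344, -2.09, 0.007]
wrist_force: [0.5, 0.2, -2.7]
gripper_width: 0.343
grip_force: 50.0
```

Call:
drive_tool:
  deltas:
    - {"offset": [0.003, -0.045, 0], "rot": [0, 0, 0]}
    - {"offset": [0.003, -0.045, 0], "rot": [0, 0, 0]}
    - {"offset": [0.003, -0.045, 0], "rot": [0, 0, 0]}
    - {"offset": [0.003, -0.045, 0], "rot": [0, 0, 0]}
    - {"offset": [0.003, -0.045, 0], "rot": [0, 0, 0]}
    - {"offset": [0.003, -0.045, 0], "rot": [0, 0, 0]}
    - {"offset": [0.003, -0.045, 0], "rot": [0, 0, 0]}
    - {"offset": [0.003, -0.045, 0], "rot": [0, 0, 0]}
    - {"offset": [0.003, -0.04, 0], "rot": [0, 0, 0]}
    - {"offset": [0.003, -0.025, 0], "rot": [0, 0, 0]}

```text
time_s: 44.85
tool_pos: [537.8, -314.4, 156.4]
ee_rot: [-2.347, -2.083, 0.007]
wrist_force: [-0.2, 0.2, -2.0]
gripper_width: 0.344
grip_force: 50.0
```

Call:
drive_tool:
  deltas:
    - {"offset": [0, -0.01, 0], "rot": [0, 0, 0]}
    - {"offset": [0, 0, 0], "rot": [0, 0, 0]}
    - {"offset": [0, 0, 0], "rot": [0, 0, 0]}
    - {"offset": [0, 0, 0], "rot": [0, 0, 0]}
    - {"offset": [0, 0, -0.02], "rot": [0, 0, 0]}
    - {"offset": [0, 0, -0.025], "rot": [0, 0, 0]}
    - {"offset": [0, 0, -0.015], "rot": [0, 0, 0]}
    - {"offset": [0, 0, 0], "rot": [0, 0, 0]}
    - {"offset": [0, 0, 0], "rot": [0, 0, 0]}
    - {"offset": [0, 0, 0], "rot": [0, 0, 0]}

```text
time_s: 45.85
tool_pos: [542.6, -319.3, 100.4]
ee_rot: [2.343, 2.09, 0.001]
wrist_force: [0.3, -0.3, -2.7]
gripper_width: 0.343
grip_force: 49.8
```

Call:
drive_tool:
  deltas:
    - {"offset": [-0.001, 0, -0.01], "rot": [0, 0, 0]}
    - {"offset": [0, 0, -0.015], "rot": [0, 0, 0]}
    - {"offset": [0, 0, -0.012], "rot": [0, 0, 0]}
    - {"offset": [0, 0, -0.006], "rot": [0, 0, 0]}
    - {"offset": [0, 0, -0.003], "rot": [0, 0, 0]}
    - {"offset": [0, 0, -0.002], "rot": [0, 0, 0]}
    - {"offset": [0, 0, -0.0015], "rot": [0, 0, 0]}
    - {"offset": [0, 0, 0], "rot": [0, 0, 0]}
    - {"offset": [0, 0, 0], "rot": [0, 0, 0]}
    - {"offset": [0, 0, 0], "rot": [0, 0, 0]}

```text
time_s: 46.85
tool_pos: [540.8, -319.4, 50.0]
ee_rot: [2.344, 2.091, 0.0]
wrist_force: [-1.3, 0.4, -2.5]
gripper_width: 0.344
grip_force: 50.0
```

Call:
drive_tool:
  deltas:
    - {"offset": [0.0005, 0, -0.0005], "rot": [0, 0, 0]}
    - {"offset": [0.0005, 0, -0.0005], "rot": [0, 0, 0]}
    - {"offset": [0, 0, -0.0003], "rot": [0, 0, 0]}
    - {"offset": [0, 0, 0], "rot": [0, 0, 0]}
    - {"offset": [0, 0, 0], "rot": [0, 0, 0]}
    - {"offset": [0, 0, 0], "rot": [0, 0, 0]}
    - {"offset": [0, 0, 0], "rot": [0, 0, 0]}
    - {"offset": [0, 0, 0], "rot": [0, 0, 0]}
    - {"offset": [0, 0, 0], "rot": [0, 0, 0]}
    - {"offset": [0, 0, 0], "rot": [0, 0, 0]}

```text
time_s: 47.85
tool_pos: [541.0, -319.5, 49.8]
ee_rot: [-2.344, -2.091, 0.002]
wrist_force: [-3.9, 2.0, 8.6]
gripper_width: 0.34
grip_force: 51.6
```

Call:
drive_tool:
  deltas:
    - {"offset": [0, 0, 0], "rot": [0, 0, 0]}
    - {"offset": [0, 0, 0], "rot": [0, 0, 0]}
    - {"offset": [0, 0, 0], "rot": [0, 0, 0]}
    - {"offset": [0, 0, 0], "rot": [0, 0, 0]}
    - {"offset": [0, 0, 0], "rot": [0, 0, 0]}
    - {"offset": [0, 0, 0.01], "rot": [0, 0, 0]}
    - {"offset": [0, 0, 0.03], "rot": [0, 0, 0]}
    - {"offset": [0, 0, 0.04], "rot": [0, 0, 0]}
    - {"offset": [0, 0, 0.03], "rot": [0, 0, 0]}
    - {"offset": [0, 0, 0.01], "rot": [0, 0, 0]}
  jaw: 0.15

```text
time_s: 48.85
tool_pos: [543.7, -320.1, 172.8]
ee_rot: [2.34, 2.087, 0.004]
wrist_force: [-0.4, 0.4, 0.6]
gripper_width: 0.576
grip_force: 0.0
```

Call:
drive_tool:
  deltas:
    - {"offset": [0.003, 0.045, 0], "rot": [0, 0, 0.002]}
    - {"offset": [0.003, 0.045, 0], "rot": [0, 0, 0.002]}
    - {"offset": [0.003, 0.045, 0], "rot": [0, 0, 0.002]}
    - {"offset": [0.003, 0.045, 0], "rot": [0, 0, 0.002]}
    - {"offset": [0.003, 0.045, 0], "rot": [0, 0, 0.002]}
    - {"offset": [0.003, 0.045, 0], "rot": [0, 0, 0.002]}
    - {"offset": [0.003, 0.045, 0], "rot": [0, 0, 0.002]}
    - {"offset": [0.003, 0.045, 0], "rot": [0, 0, 0.002]}
    - {"offset": [0.003, 0.045, 0], "rot": [0, 0, 0.002]}
    - {"offset": [0.003, 0.045, 0], "rot": [0, 0, 0.002]}

```text
time_s: 49.85
tool_pos: [571.2, 132.4, 168.1]
ee_rot: [-2.323, -2.114, 0.001]
wrist_force: [0.5, 0.5, 0.1]
gripper_width: 0.574
grip_force: 0.0
```

Call:
drive_tool:
  deltas:
    - {"offset": [0.003, 0.045, 0], "rot": [0, 0, 0]}
    - {"offset": [0, 0.045, 0], "rot": [0, 0, 0]}
    - {"offset": [0, 0.035, 0], "rot": [0, 0, 0]}
    - {"offset": [0, 0.02, 0], "rot": [0, 0, 0]}
    - {"offset": [0, 0.009, 0], "rot": [0, 0, 0]}
    - {"offset": [0, 0, 0], "rot": [0, 0, 0]}
    - {"offset": [0, 0, -0.03], "rot": [0, 0, 0]}
    - {"offset": [0, 0, -0.04], "rot": [0, 0, 0]}
    - {"offset": [0, 0, -0.03], "rot": [0, 0, 0]}
    - {"offset": [0, 0, 0], "rot": [0, 0, 0]}

```text
time_s: 50.85
tool_pos: [572.2, 280.1, 64.2]
ee_rot: [-2.326, -2.111, 0.015]
wrist_force: [-0.4, 0.4, 1.0]
gripper_width: 0.575
grip_force: 0.0
```

Call:
drive_tool:
  deltas:
    - {"offset": [0, 0, 0], "rot": [0, 0, 0]}
    - {"offset": [0, 0, -0.01], "rot": [0, 0, 0]}
    - {"offset": [0, 0, -0.012], "rot": [0, 0, 0]}
    - {"offset": [0, 0, -0.01], "rot": [0, 0, 0]}
    - {"offset": [0, 0, -0.006], "rot": [0, 0, 0]}
    - {"offset": [0, 0, -0.003], "rot": [0, 0, 0]}
    - {"offset": [0, 0, 0], "rot": [0, 0, 0]}
    - {"offset": [0, 0, 0], "rot": [0, 0, 0]}
    - {"offset": [0, 0, 0], "rot": [0, 0, 0]}
    - {"offset": [0, 0, 0], "rot": [0, 0, 0]}

```text
time_s: 51.85
tool_pos: [574.9, 284.9, 27.8]
ee_rot: [2.323, 2.115, 0.001]
wrist_force: [-0.5, -0.6, 0.6]
gripper_width: 0.576
grip_force: 0.0
```

Call:
drive_tool:
  deltas:
    - {"offset": [0, 0, -0.003], "rot": [0, 0, 0]}
    - {"offset": [0, 0, -0.002], "rot": [0, 0, 0]}
    - {"offset": [0, 0, 0], "rot": [0, 0, 0]}
    - {"offset": [0, 0, 0], "rot": [0, 0, 0]}
    - {"offset": [0, 0, 0], "rot": [0, 0, 0]}
    - {"offset": [0, 0, 0], "rot": [0, 0, 0]}
    - {"offset": [0, 0, 0], "rot": [0, 0, 0]}
    - {"offset": [0, 0, 0], "rot": [0, 0, 0]}
    - {"offset": [0, 0, 0], "rot": [0, 0, 0]}
    - {"offset": [0, 0, 0], "rot": [0, 0, 0]}

```text
time_s: 52.85
tool_pos: [574.7, 284.7, 22.4]
ee_rot: [-2.323, -2.115, -0.0]
wrist_force: [-0.3, -0.2, -0.0]
gripper_width: 0.577
grip_force: 0.0
```

Call:
drive_tool:
  deltas:
    - {"offset": [0, 0, 0], "rot": [0, 0, 0]}
    - {"offset": [0, 0, 0], "rot": [0, 0, 0]}
    - {"offset": [0, 0, 0], "rot": [0, 0, 0]}
    - {"offset": [0, 0, 0], "rot": [0, 0, 0]}
    - {"offset": [0, 0, 0], "rot": [0, 0, 0]}
    - {"offset": [0, 0, 0], "rot": [0, 0, 0]}
    - {"offset": [0, 0, 0], "rot": [0, 0, 0]}
    - {"offset": [0, 0, 0], "rot": [0, 0, 0]}
    - {"offset": [0, 0, 0], "rot": [0, 0, 0]}
    - {"offset": [0, 0, 0], "rot": [0, 0, 0]}
  jaw: -1
  force: 20

```text
time_s: 53.85
tool_pos: [574.7, 284.8, 22.5]
ee_rot: [2.323, 2.115, 0.0]
wrist_force: [-0.1, 0.2, 2.4]
gripper_width: 0.321
grip_force: 20.8
```

Call:
drive_tool:
  deltas:
    - {"offset": [0, 0, 0.01], "rot": [0, 0, 0]}
    - {"offset": [0, 0, 0.03], "rot": [0, 0, 0]}
    - {"offset": [0, 0, 0.04], "rot": [0, 0, 0]}
    - {"offset": [0, 0, 0.03], "rot": [0, 0, 0]}
    - {"offset": [0, 0, 0.008], "rot": [0, 0, 0]}
    - {"offset": [0, -0.02, 0], "rot": [0, 0, 0]}
    - {"offset": [0, -0.035, 0], "rot": [0, 0, 0]}
    - {"offset": [0, -0.04, 0], "rot": [0, 0, 0]}
    - {"offset": [-0.003, -0.045, 0], "rot": [0, 0, 0]}
    - {"offset": [-0.003, -0.045, 0], "rot": [0, 0, 0]}

```text
time_s: 54.85
tool_pos: [567.7, 98.1, 139.9]
ee_rot: [-2.322, -2.115, 0.002]
wrist_force: [1.5, -0.7, -0.6]
gripper_width: 0.323
grip_force: 20.6
```

Call:
drive_tool:
  deltas:
    - {"offset": [-0.003, -0.045, 0], "rot": [0, 0, 0]}
    - {"offset": [-0.003, -0.045, 0], "rot": [0, 0, 0]}
    - {"offset": [-0.003, -0.045, 0], "rot": [0, 0, 0]}
    - {"offset": [-0.003, -0.045, 0], "rot": [0, 0, 0]}
    - {"offset": [-0.003, -0.045, 0], "rot": [0, 0, 0]}
    - {"offset": [-0.003, -0.045, 0], "rot": [0, 0, 0]}
    - {"offset": [-0.003, -0.045, 0], "rot": [0, 0, 0]}
    - {"offset": [-0.003, -0.045, 0], "rot": [0, 0, 0]}
    - {"offset": [-0.003, -0.035, 0], "rot": [0, 0, 0]}
    - {"offset": [-0.001, -0.023, 0], "rot": [0, 0, 0]}

```text
time_s: 55.85
tool_pos: [538.6, -322.2, 139.6]
ee_rot: [-2.327, -2.109, 0.004]
wrist_force: [0.5, -0.4, -0.3]
gripper_width: 0.324
grip_force: 20.6
```

Call:
drive_tool:
  deltas:
    - {"offset": [0, -0.01, 0], "rot": [0, 0, 0]}
    - {"offset": [0, 0, 0], "rot": [0, 0, 0]}
    - {"offset": [0, 0, 0], "rot": [0, 0, 0]}
    - {"offset": [0, 0, 0], "rot": [0, 0, 0]}
    - {"offset": [0, 0, -0.01], "rot": [0, 0, 0]}
    - {"offset": [0, 0, -0.02], "rot": [0, 0, 0]}
    - {"offset": [0, 0, -0.01], "rot": [0, 0, 0]}
    - {"offset": [0, 0, -0.005], "rot": [0, 0, 0]}
    - {"offset": [0, 0, 0], "rot": [0, 0, 0]}
    - {"offset": [0, 0, 0], "rot": [0, 0, 0]}

```text
time_s: 56.85
tool_pos: [541.0, -328.2, 95.7]
ee_rot: [2.323, 2.115, 0.001]
wrist_force: [-0.7, -0.5, 0.5]
gripper_width: 0.324
grip_force: 20.6
```

Call:
drive_tool:
  deltas:
    - {"offset": [0, 0, -0.006], "rot": [0, 0, 0]}
    - {"offset": [0, 0, -0.005], "rot": [0, 0, 0]}
    - {"offset": [0, 0, -0.003], "rot": [0, 0, 0]}
    - {"offset": [0, 0, -0.0015], "rot": [0, 0, 0]}
    - {"offset": [0, 0, -0.001], "rot": [0, 0, 0]}
    - {"offset": [0, 0, 0], "rot": [0, 0, 0]}
    - {"offset": [0, 0, 0], "rot": [0, 0, 0]}
    - {"offset": [0, 0, 0], "rot": [0, 0, 0]}
    - {"offset": [0, 0, 0], "rot": [0, 0, 0]}
    - {"offset": [0, 0, 0], "rot": [0, 0, 0]}

```text
time_s: 57.85
tool_pos: [540.7, -328.3, 79.0]
ee_rot: [2.323, 2.114, 0.0]
wrist_force: [0.1, 0.2, -0.5]
gripper_width: 0.327
grip_force: 20.6
```

Call:
drive_tool:
  deltas:
    - {"offset": [0, 0, -0.0005], "rot": [0, 0, 0]}
    - {"offset": [0, 0, -0.0003], "rot": [0, 0, 0]}
    - {"offset": [0, 0, 0], "rot": [0, 0, 0]}
    - {"offset": [0, 0, 0], "rot": [0, 0, 0]}
    - {"offset": [0, 0, 0], "rot": [0, 0, 0]}
    - {"offset": [0, 0, 0], "rot": [0, 0, 0]}
    - {"offset": [0, 0, 0], "rot": [0, 0, 0]}
    - {"offset": [0, 0, 0], "rot": [0, 0, 0]}
    - {"offset": [0, 0, 0], "rot": [0, 0, 0]}
    - {"offset": [0, 0, 0], "rot": [0, 0, 0]}

```text
time_s: 58.85
tool_pos: [540.8, -328.4, 78.5]
ee_rot: [2.323, 2.114, 0.0]
wrist_force: [-1.5, 1.3, 5.1]
gripper_width: 0.322
grip_force: 21.3
```

Call:
drive_tool:
  deltas:
    - {"offset": [0, 0, 0], "rot": [0, 0, 0]}
    - {"offset": [0, 0, 0], "rot": [0, 0, 0]}
    - {"offset": [0, 0, 0], "rot": [0, 0, 0]}
    - {"offset": [0, 0, 0], "rot": [0, 0, 0]}
    - {"offset": [0, 0, 0], "rot": [0, 0, 0]}
    - {"offset": [0, 0, 0.01], "rot": [0, 0, 0]}
    - {"offset": [0, 0, 0.03], "rot": [0, 0, 0]}
    - {"offset": [0, 0, 0.04], "rot": [0, 0, 0]}
    - {"offset": [0, 0, 0.015], "rot": [0, 0, 0]}
    - {"offset": [0, 0, 0], "rot": [0, 0, 0]}
  jaw: 0.3

```text
time_s: 59.85
tool_pos: [542.4, -329.1, 176.4]
ee_rot: [2.319, 2.111, 0.003]
wrist_force: [0.7, -0.7, -0.4]
gripper_width: 0.652
grip_force: 0.0
```

Call:
drive_tool:
  deltas:
    - {"offset": [-0.006, 0.04, 0], "rot": [0, 0, -0.1]}
    - {"offset": [-0.006, 0.04, 0], "rot": [0, 0, -0.1]}
    - {"offset": [-0.006, 0.04, 0], "rot": [0, 0, -0.1]}
    - {"offset": [-0.006, 0.04, 0], "rot": [0, 0, -0.1]}
    - {"offset": [-0.006, 0.04, 0], "rot": [0, 0, -0.1]}
    - {"offset": [-0.006, 0.04, 0], "rot": [0, 0, -0.1]}
    - {"offset": [-0.006, 0.04, 0], "rot": [0, 0, -0.1]}
    - {"offset": [-0.006, 0.04, 0], "rot": [0, 0, -0.1]}
    - {"offset": [-0.006, 0.04, 0], "rot": [0, 0, -0.1]}
    - {"offset": [-0.006, 0.04, 0], "rot": [0, 0, -0.1]}
  jaw: 0.4

```text
time_s: 60.85
tool_pos: [479.3, 72.9, 172.1]
ee_rot: [3.054, 0.735, -0.003]
wrist_force: [1.3, 0.5, 0.3]
gripper_width: 0.702
grip_force: 0.0
```

Call:
drive_tool:
  deltas:
    - {"offset": [-0.007, 0.04, 0], "rot": [0, 0, -0.1]}
    - {"offset": [-0.007, 0.04, 0], "rot": [0, 0, -0.1]}
    - {"offset": [-0.007, 0.035, 0], "rot": [0, 0, -0.1]}
    - {"offset": [-0.007, 0.035, 0], "rot": [0, 0, -0.1]}
    - {"offset": [-0.007, 0.03, 0], "rot": [0, 0, -0.1]}
    - {"offset": [0, 0.01, 0], "rot": [0, 0, -0.1]}
    - {"offset": [0, 0, 0], "rot": [0, 0, 0]}
    - {"offset": [0, 0, 0], "rot": [0, 0, 0]}
    - {"offset": [0, 0, 0], "rot": [0, 0, 0]}
    - {"offset": [0, 0, 0], "rot": [0, 0, 0]}

```text
time_s: 61.85
tool_pos: [446.0, 260.3, 173.0]
ee_rot: [3.135, -0.195, -0.0]
wrist_force: [-0.6, 0.9, -0.9]
gripper_width: 0.703
grip_force: 0.0
```

Call:
drive_tool:
  deltas:
    - {"offset": [0, 0.0015, -0.015], "rot": [0, 0, 0]}
    - {"offset": [0, 0, -0.03], "rot": [0, 0, 0]}
    - {"offset": [0, 0, -0.03], "rot": [0, 0, 0]}
    - {"offset": [0, 0, -0.025], "rot": [0, 0, 0]}
    - {"offset": [0, 0, -0.014], "rot": [0, 0, 0]}
    - {"offset": [0, 0, -0.005], "rot": [0, 0, 0]}
    - {"offset": [0, 0, 0], "rot": [0, 0, 0]}
    - {"offset": [0, 0, 0], "rot": [0, 0, 0]}
    - {"offset": [0, 0, 0], "rot": [0, 0, 0]}
    - {"offset": [0, 0, 0], "rot": [0, 0, 0]}

```text
time_s: 62.85
tool_pos: [446.1, 263.5, 54.9]
ee_rot: [-3.135, 0.193, -0.002]
wrist_force: [0.3, -0.6, -0.4]
gripper_width: 0.699
grip_force: 0.0
```

Call:
drive_tool:
  deltas:
    - {"offset": [0, 0, 0], "rot": [0, 0, 0]}
    - {"offset": [0, 0, 0], "rot": [0, 0, 0]}
    - {"offset": [0, 0, 0], "rot": [0, 0, 0]}
    - {"offset": [0, 0, 0], "rot": [0, 0, 0]}
    - {"offset": [0, 0, 0], "rot": [0, 0, 0]}
    - {"offset": [0, 0, 0], "rot": [0, 0, 0]}
    - {"offset": [0, 0, 0], "rot": [0, 0, 0]}
    - {"offset": [0, 0, 0], "rot": [0, 0, 0]}
    - {"offset": [0, 0, 0], "rot": [0, 0, 0]}
    - {"offset": [0, 0, 0], "rot": [0, 0, 0]}
  jaw: -1
  force: 30

```text
time_s: 63.85
tool_pos: [445.9, 263.3, 54.7]
ee_rot: [-3.135, 0.193, -0.001]
wrist_force: [-0.4, -1.4, 6.1]
gripper_width: 0.428
grip_force: 29.6
```

Call:
drive_tool:
  deltas:
    - {"offset": [0, 0, 0.01], "rot": [0, 0, 0]}
    - {"offset": [0, 0, 0.03], "rot": [0, 0, 0]}
    - {"offset": [0, 0, 0.04], "rot": [0, 0, 0]}
    - {"offset": [0, 0, 0.03], "rot": [0, 0, 0]}
    - {"offset": [0, 0, 0.01], "rot": [0, 0, 0]}
    - {"offset": [0, -0.01, 0], "rot": [0, 0, 0]}
    - {"offset": [0.005, -0.03, 0], "rot": [0, 0, 0]}
    - {"offset": [0.005, -0.04, 0], "rot": [0, 0, 0]}
    - {"offset": [0.005, -0.04, 0], "rot": [0, 0, 0]}
    - {"offset": [0.005, -0.04, 0], "rot": [0, 0, 0]}

```text
time_s: 64.85
tool_pos: [464.1, 100.8, 172.4]
ee_rot: [3.134, -0.193, -0.006]
wrist_force: [1.0, -0.9, -0.7]
gripper_width: 0.43
grip_force: 30.6
```

Call:
drive_tool:
  deltas:
    - {"offset": [0.005, -0.045, 0], "rot": [0, 0, 0]}
    - {"offset": [0.005, -0.045, 0], "rot": [0, 0, 0]}
    - {"offset": [0.005, -0.045, 0], "rot": [0, 0, 0]}
    - {"offset": [0.005, -0.045, 0], "rot": [0, 0, 0]}
    - {"offset": [0.005, -0.045, 0], "rot": [0, 0, 0]}
    - {"offset": [0.005, -0.045, 0], "rot": [0, 0, 0]}
    - {"offset": [0.005, -0.045, 0], "rot": [0, 0, 0]}
    - {"offset": [0, -0.045, 0], "rot": [0, 0, 0]}
    - {"offset": [0, -0.03, 0], "rot": [0, 0, 0]}
    - {"offset": [0, -0.015, 0], "rot": [0, 0, 0]}

```text
time_s: 65.85
tool_pos: [497.9, -305.6, 172.0]
ee_rot: [3.135, -0.201, -0.006]
wrist_force: [-0.3, 1.2, -1.8]
gripper_width: 0.425
grip_force: 30.6
```

Call:
drive_tool:
  deltas:
    - {"offset": [0, -0.006, 0], "rot": [0, 0, 0]}
    - {"offset": [0, 0, 0], "rot": [0, 0, 0]}
    - {"offset": [0, 0, 0], "rot": [0, 0, 0]}
    - {"offset": [0, 0, 0], "rot": [0, 0, 0]}
    - {"offset": [0, 0, -0.005], "rot": [0, 0, 0]}
    - {"offset": [0, 0, -0.01], "rot": [0, 0, 0]}
    - {"offset": [0, 0, 0], "rot": [0, 0, 0]}
    - {"offset": [0, 0, 0], "rot": [0, 0, 0]}
    - {"offset": [0, 0, 0], "rot": [0, 0, 0]}
    - {"offset": [0, 0, 0], "rot": [0, 0, 0]}

```text
time_s: 66.85
tool_pos: [500.7, -307.9, 159.3]
ee_rot: [3.135, -0.194, 0.001]
wrist_force: [-0.1, -0.7, -1.9]
gripper_width: 0.43
grip_force: 30.6
```

Call:
drive_tool:
  deltas:
    - {"offset": [0, 0, -0.01], "rot": [0, 0, 0]}
    - {"offset": [0, 0, -0.02], "rot": [0, 0, 0]}
    - {"offset": [0, 0, -0.025], "rot": [0, 0, 0]}
    - {"offset": [0, 0, -0.02], "rot": [0, 0, 0]}
    - {"offset": [0, 0, -0.01], "rot": [0, 0, 0]}
    - {"offset": [0, 0, -0.005], "rot": [0, 0, 0]}
    - {"offset": [0, 0, -0.003], "rot": [0, 0, 0]}
    - {"offset": [0, 0, 0], "rot": [0, 0, 0]}
    - {"offset": [0, 0, 0], "rot": [0, 0, 0]}
    - {"offset": [0, 0, 0], "rot": [0, 0, 0]}

```text
time_s: 67.85
tool_pos: [501.1, -308.0, 66.9]
ee_rot: [3.135, -0.193, 0.002]
wrist_force: [-0.3, -0.1, -2.0]
gripper_width: 0.429
grip_force: 30.6
```

Call:
drive_tool:
  deltas:
    - {"offset": [0, 0, -0.004], "rot": [0, 0, 0]}
    - {"offset": [0, 0, -0.003], "rot": [0, 0, 0]}
    - {"offset": [0, 0, -0.002], "rot": [0, 0, 0]}
    - {"offset": [0, 0, -0.001], "rot": [0, 0, 0]}
    - {"offset": [0, 0, 0], "rot": [0, 0, 0]}
    - {"offset": [0, 0, 0], "rot": [0, 0, 0]}
    - {"offset": [0, 0, 0], "rot": [0, 0, 0]}
    - {"offset": [0, 0, 0], "rot": [0, 0, 0]}
    - {"offset": [0, 0, 0], "rot": [0, 0, 0]}
    - {"offset": [0, 0, 0], "rot": [0, 0, 0]}

```text
time_s: 68.85
tool_pos: [500.6, -307.8, 56.2]
ee_rot: [3.136, -0.193, 0.0]
wrist_force: [0.0, -0.6, -1.4]
gripper_width: 0.426
grip_force: 30.6
```

Call:
drive_tool:
  deltas:
    - {"offset": [0, 0, -0.001], "rot": [0, 0, 0]}
    - {"offset": [0, 0, -0.0005], "rot": [0, 0, 0]}
    - {"offset": [0, 0, -0.0003], "rot": [0, 0, 0]}
    - {"offset": [0, 0, 0], "rot": [0, 0, 0]}
    - {"offset": [0, 0, 0], "rot": [0, 0, 0]}
    - {"offset": [0, 0, 0], "rot": [0, 0, 0]}
    - {"offset": [0, 0, 0], "rot": [0, 0, 0]}
    - {"offset": [0, 0, 0], "rot": [0, 0, 0]}
    - {"offset": [0, 0, 0], "rot": [0, 0, 0]}
    - {"offset": [0, 0, 0], "rot": [0, 0, 0]}

```text
time_s: 69.85
tool_pos: [500.8, -307.9, 54.7]
ee_rot: [3.135, -0.194, 0.001]
wrist_force: [-0.5, 0.7, 5.8]
gripper_width: 0.431
grip_force: 31.2
```

Contact made. I'll release, lift clear and move aside for a final look.

Call:
drive_tool:
  deltas:
    - {"offset": [0, 0, 0], "rot": [0, 0, 0]}
    - {"offset": [0, 0, 0], "rot": [0, 0, 0]}
    - {"offset": [0, 0, 0], "rot": [0, 0, 0]}
    - {"offset": [0, 0, 0], "rot": [0, 0, 0]}
    - {"offset": [0, 0, 0], "rot": [0, 0, 0]}
    - {"offset": [0, 0, 0.01], "rot": [0, 0, 0]}
    - {"offset": [0, 0, 0.03], "rot": [0, 0, 0]}
    - {"offset": [0, 0, 0.04], "rot": [0, 0, 0]}
    - {"offset": [0, 0, 0.04], "rot": [0, 0, 0]}
    - {"offset": [0, 0, 0.03], "rot": [0, 0, 0]}
  jaw: 0.4

```text
time_s: 70.85
tool_pos: [501.2, -308.2, 207.6]
ee_rot: [3.134, -0.194, 0.004]
wrist_force: [0.5, 0.5, 0.5]
gripper_width: 0.699
grip_force: 0.0
```

Call:
drive_tool:
  deltas:
    - {"offset": [-0.01, -0.03, 0.03], "rot": [0, 0, 0]}
    - {"offset": [-0.01, -0.03, 0.03], "rot": [0, 0, 0]}
    - {"offset": [-0.01, -0.03, 0.03], "rot": [0, 0, 0]}
    - {"offset": [-0.01, -0.03, 0], "rot": [0, 0, 0]}
    - {"offset": [-0.01, -0.03, 0], "rot": [0, 0, 0]}
    - {"offset": [-0.01, -0.03, 0], "rot": [0, 0, 0]}
    - {"offset": [-0.01, -0.02, 0], "rot": [0, 0, 0]}
    - {"offset": [0, 0, 0], "rot": [0, 0, 0]}
    - {"offset": [0, 0, 0], "rot": [0, 0, 0]}
    - {"offset": [0, 0, 0], "rot": [0, 0, 0]}

```text
time_s: 71.85
tool_pos: [431.7, -506.3, 294.6]
ee_rot: [-3.135, 0.191, -0.001]
wrist_force: [0.5, 0.6, 0.7]
gripper_width: 0.705
grip_force: 0.0
```

```bash
python3 -c "
from h import *
p,d=eyes.snapshot('top');P=cloud('top',d);cv2.imwrite('pics/t3.png',cv2.resize(p[150:330,250:520],None,fx=2.5,fy=2.5))
for n,lo,hi in [('amber_bottle',70,95),('slide_box',50,68),('cover_box',68,90),('specimen_box',30,48),('dropper_bottle',40,95),('stain_vial',35,55)]:
    m,pp=best('top',n); print(n,pp, None if m is None else rect(P,m&(d>0),lo,hi))
"
```

```text
amber_bottle 0.73 {'c': (497.3, -307.9), 'size': (24.9, 25.3), 'yaw': 0.8, 'z': array([75.9, 82.7, 85.6]), 'n': 139}
slide_box 0.57 {'c': (540.0, -319.0), 'size': (29.7, 77.7), 'yaw': -7.4, 'z': array([53.9, 59.1, 62.4]), 'n': 200}
cover_box 0.64 {'c': (540.1, -326.9), 'size': (28.4, 54.0), 'yaw': -5.7, 'z': array([74.6, 77.2, 79.4]), 'n': 342}
specimen_box 0.75 {'c': (522.7, 2.9), 'size': (49.6, 89.1), 'yaw': -6.3, 'z': array([35.6, 38.1, 40.6]), 'n': 861}
dropper_bottle 0.73 {'c': (494.1, -235.7), 'size': (27.9, 28.4), 'yaw': -2.9, 'z': array([50.4, 57.2, 68.3]), 'n': 158}
stain_vial 0.71 {'c': (494.2, -235.7), 'size': (27.2, 27.9), 'yaw': 38.2, 'z': array([39.6, 52.8, 54.7]), 'n': 56}
```

View pics/t3.png

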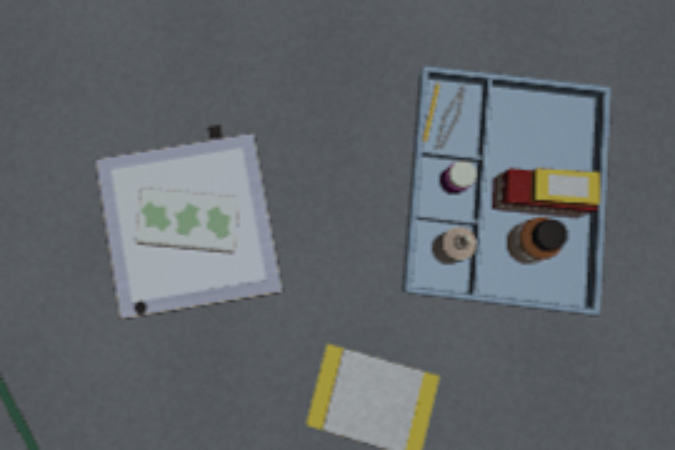

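The three things are back within about 1 mm of their first measurements: bottle at crop (545,238), carton and cover box at (550,190). The specimen box is centred on the plate at (187,220), and the vial (the network's mask fell on the dropper this time) and dropper stand where they were.

```bash
python3 -c "
from cell import arm
print(arm.sign_off())"
```

```text
the job is handed in; nothing more can be done
None
```

The job is handed in: the specimen box is centred on the light plate, and the bottle, carton and cover-glass box are back in the tray within about 1 mm of where they started; the sign-off gave no verdict.

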